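# Square up a frame corner with the assembly square

## Robot

A 6-joint arm with a two-finger parallel gripper is mounted at the origin on the work surface. World frame = base frame: x ahead of the robot, y to its left, z up, the work surface at z = 0. Lengths are in m, angles in rad, forces in N, time in s.
With the tool pointing down it reaches from about 0.275 to 0.85 m from the base axis. Payload 19 kg.
Tool frame: the origin (TCP) lies at the very end of the fingers, on their centre line; the grasp point (between the pads) lies 19 mm behind it; z points along the fingers, y is the direction in which the jaws open and shut (so a half turn about z gives the same grasp; the last joint's range is limited). The gripper opens to 85 mm and grips with 20 to 120 N. Pads are 22 mm wide; open, the fingers measure 114 mm over their backs; the gripper's body (76 mm by 85 mm) begins 54 mm behind the grasp point. The pads swing forward as they close: fully open they stand 13 mm farther back than shut.
Start: joints at [-1.454, 0.15, 1.437, -0, 1.554, -0.134], TCP at [0.143, -0.557, 0.231] pointing down, gripper open.
Joint ranges: [-2.8, 2.8], [-0.68, 2.1], [0.12, 2.68], [-1.39, 4.53], [0.16, 2.79], [-2.81, 2.81]. Speed limits (rad/s): [1.89, 1.89, 2.22, 3.01, 3.01, 3.01].

## Interface

Orientations are given as a unit quaternion [x, y, z, w].
In Python, from workcell import * gives the robot as it stands.
- The arm moves only by the tool jog_arm, never from a script. Its argument "moves" is text: rows parted by semicolons, each of 6 numbers parted by spaces: the shift along the world's x, y, z in mm, then the turn, a rotation vector about the world's x, y, z in rad. A call has 1 to 20 rows; each row is the pose to reach, as a shift and turn from the pose measured when the call began; what a row does not reach only later rows make up. A row lasts 1/12 s, in which the tool goes at most 41.7 mm and 7.16 degrees, less where a joint would pass 70% of its speed; a pose out of reach is approached as far as the arm can. A call with a gripper value outside its range is refused whole. "gripper" is the finger opening in mm, from 0 to 85.4, set as the call begins (left out, the last holds). The fingers move at their own pace and stop on an object; the grip force is fixed at half the most. Time passes only in rows, so rows that repeat a pose let the fingers close. It gives the time, the measured TCP pose, the force and the opening at its end, in the units of the state.
- get_state(): the state, without advancing time (a new reading comes with each control period).
- capture(name): name is "scene" or "side" or "wrist"; returns the picture (420x560x3 uint8, red, green, blue); there is no depth.
- camera_params(name): a dict with "mtx" (3x3 intrinsics, pixels), "pose" (4x4, takes a point from camera to world coordinates); the wrist camera has in their place "hand_eye" (4x4, takes a point from camera to tool coordinates, whose origin is the TCP and whose axes are the flange's). Camera axes: x right, y up, looking along -z (the intrinsics and any distortion apply to the point x, -y, -z); pixel columns grow to the right and rows downward; lengths in m; the calibration is good to about 2 mm. A picture is of the moment at which its call begins: read the wrist's pose just before it. camera_params takes no time and is no camera call.
- sign_off(): hands the job in, once; it reports no verdict.
The state is a dict: "time": time; "qpos": joint angles; "dq": joint speeds; "joint_torque": joint torques, N m; "position": TCP position; "ee_rot": TCP orientation; "force": force on the tool from outside, world axes, zero at the start; "wrist_torque": the same for the moment, N m; "gripper_width": finger opening in m.
Only numpy, scipy, OpenCV 4.12 (cv2) and the standard library are available. Lean on these libraries where they do the work, as an engineer would, in place of code of your own. Each camera call takes 0.05 s, during which the arm holds its last target.

## Task

The bolted corner of the shelf frame has swung slightly shut. Pick up the aluminium square from the blue tray by its orange handle and, keeping it flat inside the frame, press it gently but firmly against the fixed rail and the swinging rail at once, pushing the swinging rail out with the square only until the corner is a true right angle and both legs sit flush without gaps; hold it pressed there for a second, taking care not to force the corner past square. Then lay the square flat back in the tray, let go, and leave everything else where it is.

Things in the scene. Friction and masses are not known exactly. Their poses are not given: they have to be found in the camera images.
- frame: Grey assembly board 290 x 290 x 12 mm, fixed to the bench, carrying the frame corner. Origin at the centre of its underside, z up. Two wooden rails, each 40 mm wide and 30 mm high, lie on it along its -y and +x edges and meet in a half-lap at the board's (+x,-y) corner; their tops are 42 mm above the bench.
- corner (a point): Inner corner of the frame when square, on the board's top (12 mm above the bench), at (95,-95,12) mm in the board's frame, axes of the board. The fixed rail's inner face is its plane y = 0 (rail at y < 0, reaching to x = -235 mm); the swinging rail's is its plane x = 0 when square (rail at x > 0, reaching to y = +235 mm). Free space: x < 0, y > 0.
- fixed_rail: Pale rail, immovable, along the board's x. Same origin and axes as frame.
- swing_rail: Darker rail along the board's y, turning on the bolt through the half-lap. Origin on the bolt axis at bench level, (20,-20) mm from corner. Its inner face is its own plane x = -20 mm. Stiff: 0.8 N m of friction, so it stays where left; it yields to about 4.7 N at the far tip of the square's leg and to about 23 N at the leg's end nearest the bolt.
- corner_pivot (a joint): Angle of the swinging rail about the vertical bolt, rad: 0 is square, positive is shut (its far end has swung in over the board, towards -x), negative is opened past square. It starts between 0.06 and 0.14 and can go from -0.25 to 0.25.
- square: Loose aluminium L-square, about 0.35 kg, with diagonal brace and upright orange handle. Origin on the underside below the handle's middle, z up. Legs 24 mm wide, 16 mm thick: one along x, outer face at y = -56 mm; one along y, outer face at x = 56 mm. They run from 15 to 150 mm from the heel point (56,-56) mm towards -x and +y. In use its axes match the board's and the heel goes to corner.
- square_heel (a point): The heel: the point where the outer faces of the two legs would meet (the tip itself is cut away), on the underside, axes of the square.
- square_grip (a point): Middle of the handle, 55 mm above the square's underside, axes of the square. The handle bar is 64 mm long along the square's (1,1) direction and 24 mm thick across it (along (1,-1), towards the heel), and stands from 14 to 75 mm above the underside. Grip the 24 mm thickness from above.
- tray: Shallow blue tray, fixed, 250 x 250 mm, rim 18 mm high, walls and floor 5 mm thick. Origin at the centre of its underside. The square fits in it lying flat at any heading when its handle is within about 8 mm of the tray's centre.
- screw_tin: Small steel tin of screws, 40 mm across, 34 mm high, standing loose on the board's free corner, about (-108,108) mm from the board's centre. Origin at the centre of its underside. Leave it alone.
- screwdriver: Loose screwdriver lying at the back of the bench; leave it alone.
- glue: White glue bottle, 56 mm across, 150 mm high, at the back; leave it alone.
- paint_can: Paint can, 90 mm across, 110 mm high, at the back; leave it alone.
- offcut: Wood offcut 110 x 40 x 30 mm at the left of the bench; leave it alone.
- mug: Blue mug, 80 mm across, 90 mm high, at the right of the bench; leave it alone.
- tape_measure: Green tape measure, 65 x 38 x 60 mm, at the back left; leave it alone.

How it is judged:
By the outcome, as a careful person would: the job done as asked, in the order asked, and still so for the second after the job is handed in, with the robot touching nothing.
It also fails if it takes over 69 s, if anything falls off the work surface, if the arm or the gripper's body presses on something with over 40 N, if the wrist force passes 120 N, or if a joint passes its speed limit or range.

## Working session

There is one attempt and no reset: what is moved stays moved. The work goes in short steps, Python scripts to look and compute and a tool call to move; the robot and the scene stay as the last step left them, time stands still between calls to the robot, and variables do not carry over. Pictures are saved under pics/ and viewed, and the job is handed in when it is done.

Besides the shell and the picture viewer there is one more tool, called by a JSON object that holds its "api" and its "payload". jog_arm: Moves the arm, as the interface text tells. Its arguments: {"type":"object","properties":{"moves":{"type":"string"},"gripper":{"type":"number"}},"required":["moves"]}

```bash
mkdir -p pics; ls
python3 - <<'E'
from workcell import *
import cv2, numpy as np
np.set_printoptions(precision=4,suppress=True)
print(get_state())
for n in ["scene","side","wrist"]:
    print(n,camera_params(n))
    im=capture(n); cv2.imwrite(f"pics/{n}0.png",im[:,:,::-1])
E
```

```text
pics
{'time': 0.0, 'qpos': array([-1.454 ,  0.151 ,  1.438 ,  0.    ,  1.5538, -0.134 ]), 'dq': array([-0.0007, -0.0011,  0.0008, -0.0001, -0.0001,  0.0001]), 'joint_torque': array([ -0.0024, -71.3044, -57.0874,  -0.0003,   0.0088,   0.    ]), 'position': array([ 0.1427, -0.5568,  0.2307]), 'ee_rot': array([ 0.9921,  0.1251,  0.    , -0.0006]), 'force': array([-0.0111, -0.5899, -0.2423]), 'wrist_torque': array([0.0148, 0.0065, 0.0115]), 'gripper_width': 0.08559343452644133}
scene {'mtx': array([[524.7404,   0.    , 279.7857],
       [  0.    , 524.7404, 208.1997],
       [  0.    ,   0.    ,   1.    ]]), 'pose': array([[ 0.8545, -0.3322,  0.3993,  1.2673],
       [ 0.5193,  0.5358, -0.6657, -1.1871],
       [ 0.0072,  0.7762,  0.6304,  1.1726],
       [ 0.    ,  0.    ,  0.    ,  1.    ]])}
side {'mtx': array([[450.6168,   0.    , 283.6397],
       [  0.    , 450.6168, 219.1234],
       [  0.    ,   0.    ,   1.    ]]), 'pose': array([[-0.8153,  0.417 , -0.4017,  0.0569],
       [-0.5788, -0.5696,  0.5836,  0.6837],
       [ 0.0145,  0.7083,  0.7057,  0.9145],
       [ 0.    ,  0.    ,  0.    ,  1.    ]])}
wrist {'mtx': array([[332.939 ,   0.    , 276.629 ],
       [  0.    , 332.939 , 210.7552],
       [  0.    ,   0.    ,   1.    ]]), 'hand_eye': array([[ 0.0004,  0.9591,  0.2831,  0.0725],
       [ 1.    , -0.0003, -0.0007, -0.0003],
       [-0.0006,  0.2831, -0.9591, -0.1438],
       [ 0.    ,  0.    ,  0.    ,  1.    ]])}
```

View pics/scene0.png

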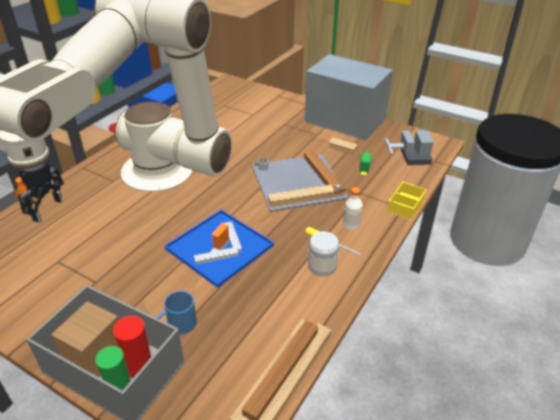

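View pics/side0.png

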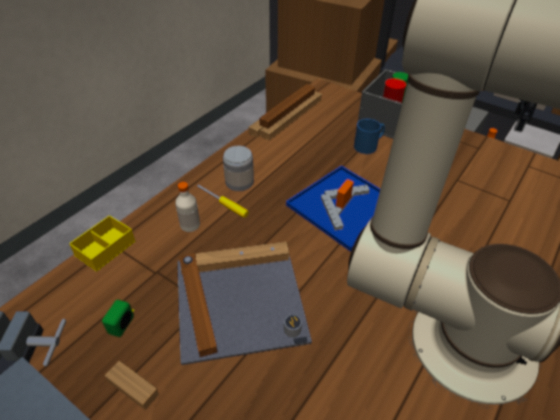

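View pics/wrist0.png

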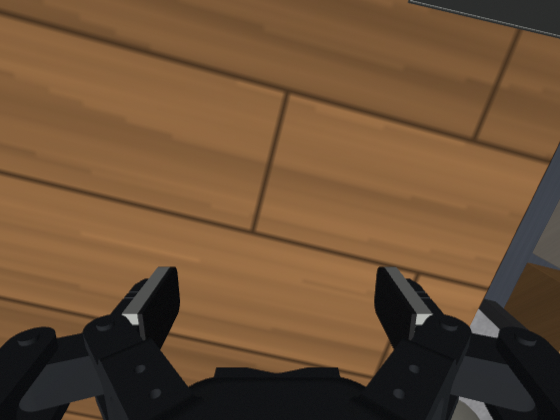

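The scene view has the tray near (220,246) with the square and orange handle, and the board near (300,180). The side view has the board at (180–310, 245–355) with the pale rail on top, the darker rail on the left and the tin at (292,324). I'll enlarge crops to measure.

```bash
cat > h.py <<'E'
from workcell import *
import cv2, numpy as np
from scipy.spatial.transform import Rotation as R
np.set_printoptions(precision=4,suppress=True)
def cam(name,st=None):
    p=camera_params(name)
    if 'pose' in p: return p['mtx'],p['pose']
    T=np.eye(4); T[:3,:3]=R.from_quat(st['ee_rot']).as_matrix(); T[:3,3]=st['position']
    return p['mtx'],T@p['hand_eye']
def pix2w(uv,z,K,P):
    d=np.array([(uv[0]-K[0,2])/K[0,0],-(uv[1]-K[1,2])/K[1,1],-1.])
    d=P[:3,:3]@d; o=P[:3,3]
    return o+d*(z-o[2])/d[2]
def w2pix(X,K,P):
    c=P[:3,:3].T@(np.asarray(X)-P[:3,3]); return np.array([K[0,0]*c[0]/-c[2]+K[0,2],-K[1,1]*c[1]/-c[2]+K[1,2]])
def crop(src,dst,x0,y0,x1,y1,s):
    im=cv2.imread(src)[y0:y1,x0:x1]; im=cv2.resize(im,None,fx=s,fy=s,interpolation=cv2.INTER_CUBIC)
    st=20 if s>3 else 50
    for x in range((x0//st+1)*st,x1,st): cv2.putText(im,str(x),(int((x-x0)*s),10),0,.35,(255,255,255),1); im[::6,int((x-x0)*s)]=255
    for y in range((y0//st+1)*st,y1,st): cv2.putText(im,str(y),(0,int((y-y0)*s)),0,.35,(255,255,255),1); im[int((y-y0)*s),::6]=255
    cv2.imwrite(dst,im)
E
python3 - <<'E'
from h import *
crop('pics/side0.png','pics/s1.png',165,225,325,370,5)
crop('pics/side0.png','pics/s2.png',275,150,425,260,5)
K,P=cam('side')
for uv in [(178,357),(308,340),(295,252)]: print(pix2w(uv,.012,K,P))
print(pix2w((345,190),.06,K,P))
E
```

```text
[0.5104 0.417  0.012 ]
[0.3048 0.2177 0.012 ]
[0.475  0.0201 0.012 ]
[ 0.4694 -0.2244  0.06  ]
```

View pics/s1.png

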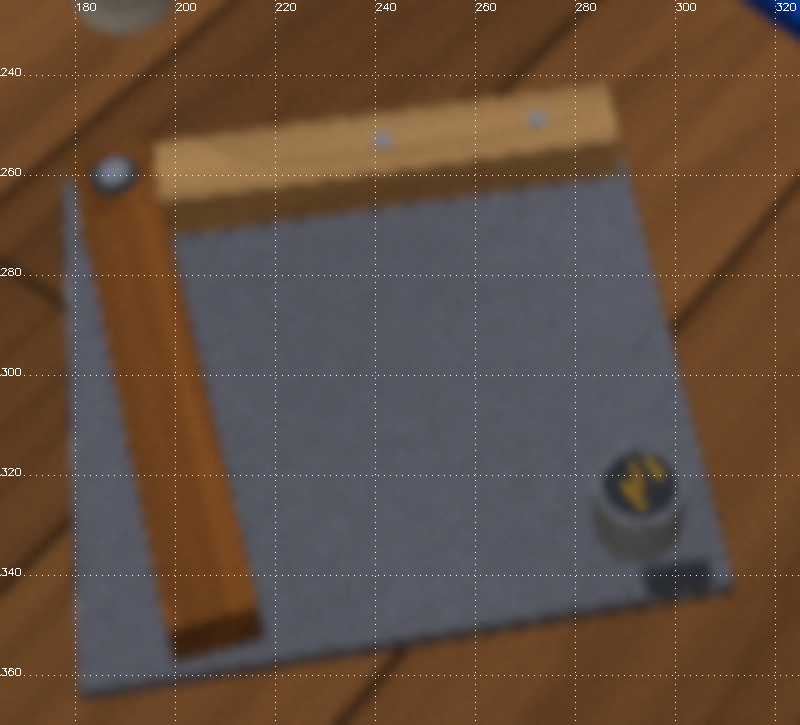

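View pics/s2.png

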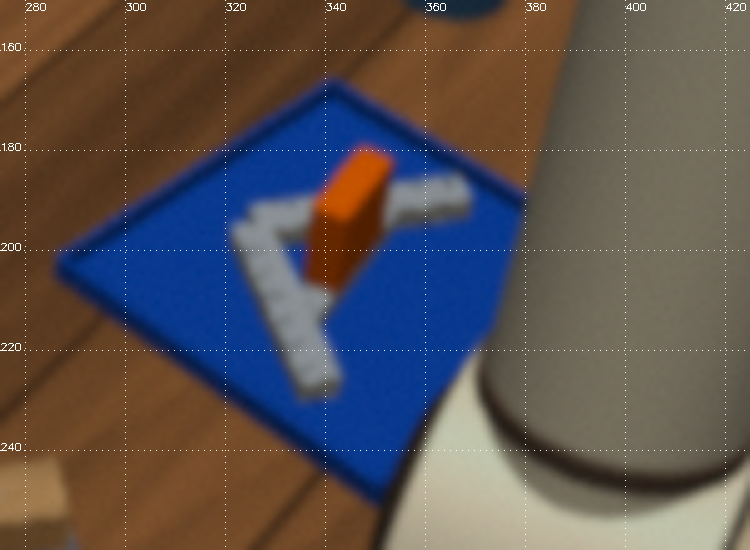

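The side view shows the swinging rail's inner end near (217,352) and the fixed rail's inner edge from (200,271) to (289,260). On the tray, the square's heel is at about (322,195), its x-leg runs to (368,188) and its y-leg to (337,228). Next I'll work out rough poses.

Run:
```python
from h import *
K,P=cam('side')
print('board', [pix2w(u,.012,K,P)[:2] for u in [(181.5,364),(311,343.5)]])
print('fixed inner bottom', [pix2w(u,.012,K,P)[:2] for u in [(200.5,271.5),(288,260.5)]])
print('tray rim', [pix2w(u,.018,K,P)[:2] for u in [(286.5,202),(341.5,166)]])
print('sq y-leg outer (top z=.021)', [pix2w(u,.021,K,P)[:2] for u in [(321.5,195.5),(334,227)]])
print('sq x-leg outer', [pix2w(u,.021,K,P)[:2] for u in [(324.5,192),(367,184.5)]])
t=[pix2w(u,.080,K,P)[:2] for u in [(338,189),(354,181),(348,180),(342.5,194.5)]]
print('handle top', t)
```

```text
board [array([0.4928, 0.4243]), array([0.2946, 0.2211])]
fixed inner bottom [array([0.6318, 0.2151]), array([0.4733, 0.0549])]
tray rim [array([ 0.6016, -0.1206]), array([ 0.5572, -0.3641])]
sq y-leg outer (top z=.021) [array([ 0.5323, -0.2027]), array([ 0.4351, -0.1123])]
sq x-leg outer [array([ 0.5333, -0.2214]), array([ 0.4466, -0.328 ])]
handle top [array([ 0.4779, -0.1951]), array([ 0.4585, -0.2528]), array([ 0.4747, -0.2464]), array([ 0.4559, -0.1824])]
```

{"api": "jog_arm", "payload": {"moves": "327 337 20 0 0 1.37;327 337 20 0 0 1.37;327 337 20 0 0 1.37;327 337 20 0 0 1.37;327 337 20 0 0 1.37;327 337 20 0 0 1.37;327 337 20 0 0 1.37;327 337 20 0 0 1.37;327 337 20 0 0 1.37;327 337 20 0 0 1.37;327 337 20 0 0 1.37;327 337 20 0 0 1.37;327 337 20 0 0 1.37;327 337 20 0 0 1.37;327 337 20 0 0 1.37;327 337 20 0 0 1.37"}}

```text
time: 1.48
position: [0.469, -0.2207, 0.2507]
ee_rot: [0.69, 0.724, -0.0, -0.0]
force: [-0.1, 0.1, -0.5]
gripper_width: 0.0854
```

Run:
```python
from h import *
s=get_state(); np.save('st1.npy',s,allow_pickle=True); im=capture('wrist'); cv2.imwrite('pics/w1.png',im[:,:,::-1])
print(s['qpos'],s['position'],s['ee_rot'],s['dq'])
```

```text
[-0.5881  0.0265  1.5328 -0.0006  1.5832 -0.6362] [ 0.469  -0.2207  0.2507] [ 0.6899  0.7239 -0.0004 -0.0004] [-0.0043 -0.0016 -0.0013  0.0012  0.0002  0.0014]
```

View pics/w1.png

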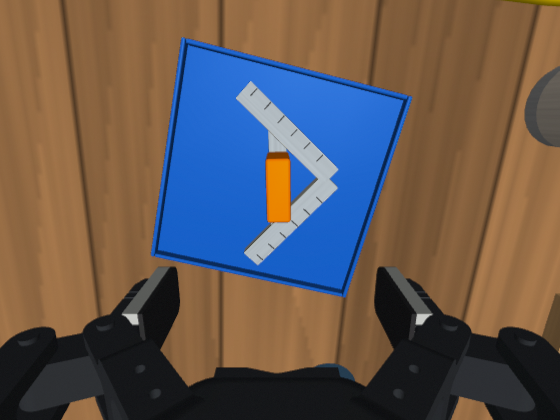

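The wrist view shows the tray corners at (182,39), (410,97), (345,296) and (153,255), the handle top between (266,157) and (290,222), and the heel at about (338,177) with legs going up-left and down-left.

Run:
```python
from h import *
crop('pics/w1.png','pics/w1c.png',225,70,350,275,4)
im=cv2.imread('pics/w1.png'); print(im.shape)
```

```text
(420, 560, 3)
```

View pics/w1c.png

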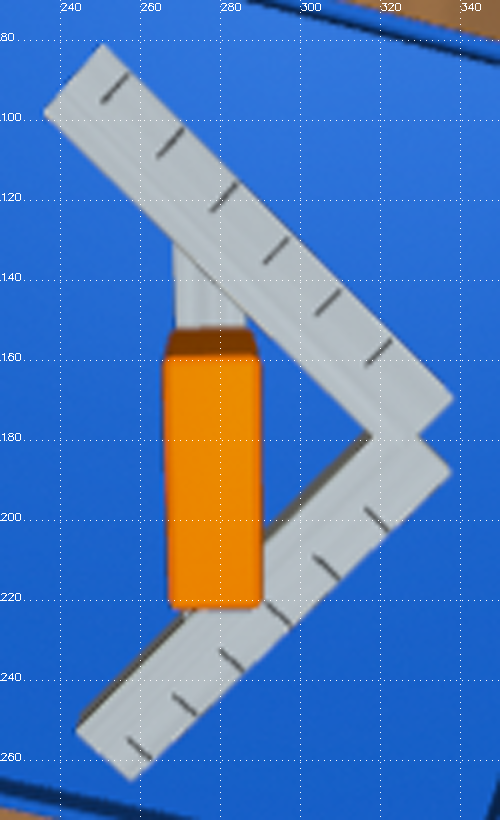

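```bash
cat >> h.py <<'E'
def fit2d(src,dst):
    src=np.array(src,float);dst=np.array(dst,float);cs=src.mean(0);cd=dst.mean(0)
    H=(src-cs).T@(dst-cd); th=np.arctan2(H[0,1]-H[1,0],H[0,0]+H[1,1])
    c,s=np.cos(th),np.sin(th);Rm=np.array([[c,-s],[s,c]]); t=cd-Rm@cs
    return th,t,(src@Rm.T+t-dst)
E
python3 - <<'E'
from h import *
s=np.load('st1.npy',allow_pickle=True).item()
K,P=cam('wrist',s)
px=[(338,169.5),(250.5,81),(337.5,188),(257.5,265),(236,97.5),(244,252)]
m=np.array([(56,-41),(56,94),(41,-56),(-94,-56),(32,94),(-94,-32)])/1000
w=[pix2w(u,.021,K,P)[:2] for u in px]
th,t,r=fit2d(m,w); print('square yaw',np.degrees(th),th,t); print(r*1000)
h=[pix2w(u,.080,K,P)[:2] for u in [(263.5,158),(289.5,158),(290,222),(267,222)]]
print('handle',np.mean(h,0),h)
tr=[pix2w(u,.018,K,P)[:2] for u in [(182,39),(410,97),(345,296),(153,255)]]
print('tray',np.mean(tr,0),[np.linalg.norm(tr[i]-tr[i-1]) for i in range(4)])
E
```

```text
square yaw 48.78827878304945 0.8515161011451051 [ 0.471  -0.2218]
[[ 0.71    0.205 ]
 [ 0.2489  0.552 ]
 [ 0.5335  0.3295]
 [ 0.1094 -0.0244]
 [-0.5951 -0.354 ]
 [-1.0067 -0.7081]]
handle [ 0.4702 -0.2212] [array([ 0.4555, -0.1902]), array([ 0.4799, -0.189 ]), array([ 0.4842, -0.2523]), array([ 0.4613, -0.2534])]
tray [ 0.4648 -0.2248] [np.float64(0.24623255888960258), np.float64(0.2461914248215763), np.float64(0.24684329644584227), np.float64(0.2457243237371553)]
```

The fit residuals are under 1.3 mm. The square is at (0.471, -0.222) with yaw 48.8°, and the handle-top measurement agrees. The tray centre is (0.465, -0.225). Now descending.

{"api": "jog_arm", "payload": {"moves": "2 -1 -40 0 0 0.017;2 -1 -80 0 0 0.017;2 -1 -110 0 0 0.017;2 -1 -140 0 0 0.017;2 -1 -165 0 0 0.017;2 -1 -185 0 0 0.017;2 -1 -200 0 0 0.017;2 -1 -210 0 0 0.017;2 -1 -210 0 0 0.017;2 -1 -210 0 0 0.017", "gripper": 85}}

```text
time: 2.37
position: [0.4708, -0.2222, 0.0411]
ee_rot: [0.684, 0.729, -0.0, -0.0]
force: [-0.1, 0.0, -0.4]
gripper_width: 0.0847
```

Run:
```python
from h import *
im=capture('wrist'); cv2.imwrite('pics/w2.png',im[:,:,::-1])
```

```text
(no output)
```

View pics/w2.png

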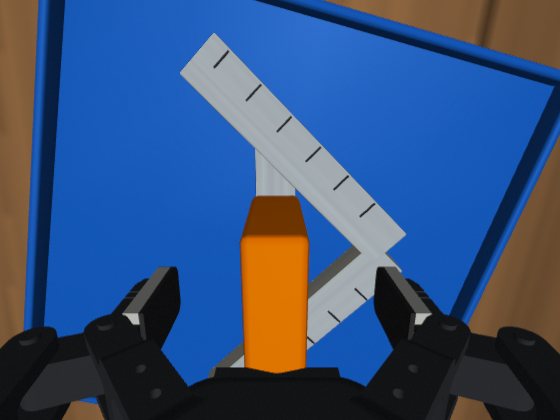

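The handle (x ≈ 275) is centred between the pads (midpoint ≈ 277), so I'll close.

{"api": "jog_arm", "payload": {"moves": "0 0 0 0 0 0;0 0 0 0 0 0;0 0 0 0 0 0;0 0 0 0 0 0;0 0 0 0 0 0;0 0 0 0 0 0;0 0 0 0 0 0;0 0 0 0 0 0;0 0 0 0 0 0;0 0 0 0 0 0;0 0 0 0 0 0;0 0 0 0 0 0", "gripper": 15}}

```text
time: 3.42
position: [0.4714, -0.2224, 0.0421]
ee_rot: [0.684, 0.73, -0.0, 0.0]
force: [-1.4, 0.0, 5.4]
gripper_width: 0.0237
```

{"api": "jog_arm", "payload": {"moves": "0 0 10 0 0 0;0 0 30 0 0 0;0 0 60 0 0 0;0 0 100 0 0 0;-5 30 135 0 0 -0.03;-10 70 165 0 0 -0.066;-15 110 190 0 0 -0.066;-20 150 200 0 0 -0.066;-25 190 205 0 0 -0.066;-30 230 208 0 0 -0.066;-30 270 208 0 0 -0.066;-30 310 208 0 0 -0.066;-30 350 208 0 0 -0.066;-30 385 208 0 0 -0.066;-30 415 208 0 0 -0.066;-30 437 208 0 0 -0.066;-30 437 208 0 0 -0.066;-30 437 208 0 0 -0.066;-30 437 208 0 0 -0.066"}}

```text
time: 5.0
position: [0.4412, 0.2143, 0.2502]
ee_rot: [0.708, 0.707, -0.001, 0.0]
force: [0.2, -0.2, -4.3]
gripper_width: 0.0234
```

Run:
```python
from h import *
s=get_state(); np.save('st3.npy',s,allow_pickle=True); im=capture('wrist'); cv2.imwrite('pics/w3.png',im[:,:,::-1])
print(s['qpos'],s['position'],s['ee_rot'],s['dq'],s['force'],s['gripper_width'])
```

```text
[ 0.2957 -0.0325  1.5929 -0.0011  1.5818  0.2969] [0.4412 0.2143 0.2502] [ 0.7075  0.7067 -0.0005  0.0004] [-0.0203 -0.0058  0.0043 -0.0004 -0.0034 -0.0015] [ 0.1822 -0.2232 -4.2586] 0.02340117194038014
```

View pics/w3.png

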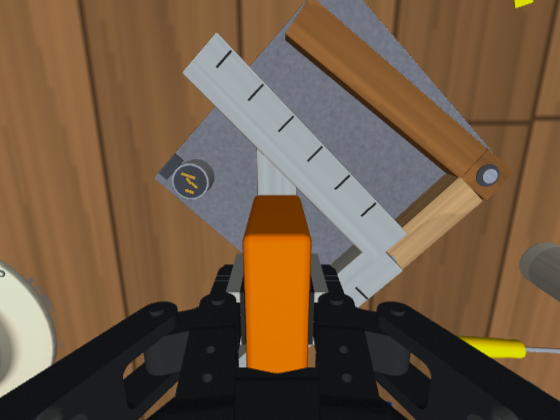

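The wrist view shows the square held level, the bolt at (487,176), the inner corner near (447,177), the swinging rail from there to (287,38), and the tin at (193,180).

Run:
```python
from h import *
crop('pics/w3.png','pics/w3a.png',380,120,520,280,5)
crop('pics/w3.png','pics/w3b.png',270,0,400,110,6)
crop('pics/w3.png','pics/w3c.png',145,20,270,270,2.4)
```

```text
(no output)
```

View pics/w3a.png

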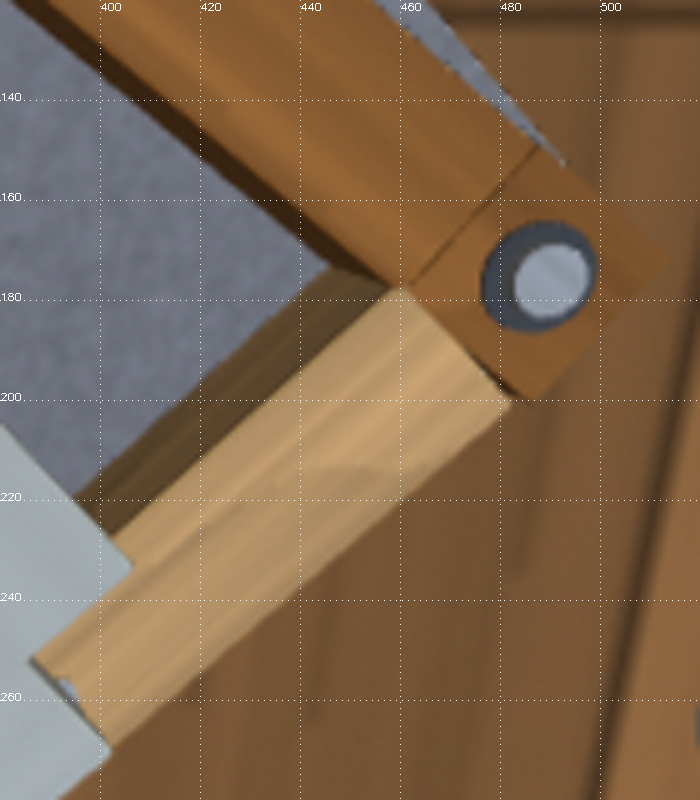

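View pics/w3b.png

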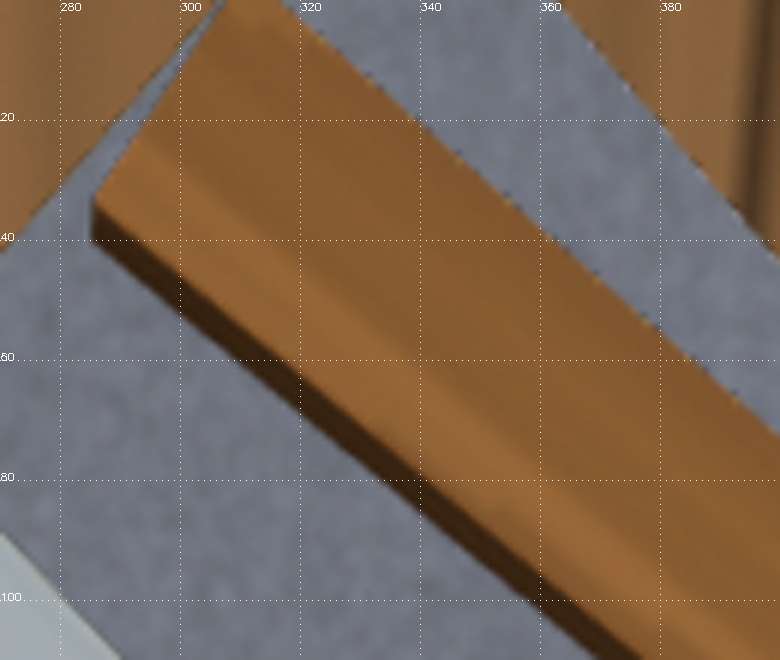

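View pics/w3c.png

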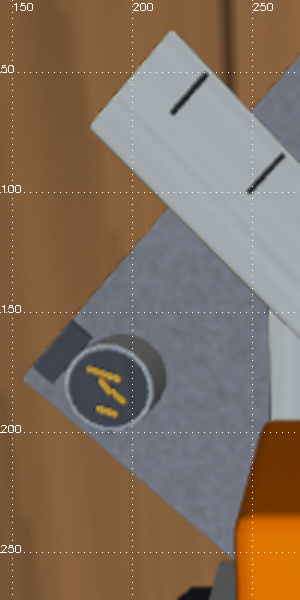

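Run:
```python
from h import *
from scipy.optimize import least_squares
s=np.load('st3.npy',allow_pickle=True).item()
K,P=cam('wrist',s)
W=lambda u,z: pix2w(u,z,K,P)[:2]*1000
obs=[ # (pix,z,axis,value)
((446,173),.012,1,-95),((395,220),.012,1,-95),((420,196.5),.012,1,-95),
((458,178.5),.042,1,-95),((402,227),.042,1,-95),((482,201),.042,1,-135),((402,269),.042,1,-135),
((155,178),.012,0,-145),((200,217),.012,0,-145),((240,252),.012,0,-145),
((270,42),.012,1,145),((303,4),.012,1,145),((155,178),.012,1,145),
((364,2),.012,0,145),((398,42),.012,0,145),((493,153),.012,0,145)]
w=np.array([W(o[0],o[1]) for o in obs])
def res(p):
    c,s_=np.cos(p[2]),np.sin(p[2]); d=w-p[:2]; b=np.c_[c*d[:,0]+s_*d[:,1],-s_*d[:,0]+c*d[:,1]]
    return np.array([b[i,o[2]]-o[3] for i,o in enumerate(obs)])
r=least_squares(res,[498,215,.785]); p=r.x; print('board',p,np.degrees(p[2])); print(r.fun)
c,s_=np.cos(p[2]),np.sin(p[2]); Rb=np.array([[c,-s_],[s_,c]])
corner=p[:2]+Rb@[95,-95]; print('corner',corner)
for pts,z in [([(285,40),(368,109),(446,173)],.012),([(285.5,33),(376,109),(457,177)],.042)]:
    b=[(Rb.T@(W(u,z)-corner)) for u in pts]; print(np.array(b)); d=b[0]-b[1]; print('rail ang',-np.arctan2(d[0],d[1]), np.arctan2(-(b[0]-b[2])[0],(b[0]-b[2])[1]))
zt=s['position'][2]-.037+.016
m=np.array([(56,94),(32,94),(56,-41),(41,-56)])
th,t,rr=fit2d(m,[W(u,zt) for u in [(217,33.5),(183,72),(406,233),(401.5,269)]])
print('sq in hand',th,np.degrees(th),t,'rel tcp',t-s['position'][:2]*1000); print(rr)
tin=W((192,178),.034); print('tin',tin)
hp=corner-Rb@[56,-56]; print('handle target',hp, 'tcp now',s['position'])
```

```text
board [504.012  217.7145   0.8073] 46.25643302178586
[-0.8791 -1.9269 -0.9649 -0.0837  1.0262  0.9041  1.2738  0.9365  0.5303
 -0.1895  0.882   0.685  -0.9166 -0.3889 -0.5101 -0.3783]
corner [638.33   220.6604]
[[-30.3622 230.9153]
 [-16.647  117.388 ]
 [ -1.6501  -0.8791]]
rail ang 0.1202276113478991 0.12324128517542253
[[-30.2368 231.393 ]
 [-16.6693 117.0829]
 [ -2.9928   1.9984]]
rail ang 0.11813776941398492 0.1182110584585263
sq in hand 0.781614122725969 44.78319044001839 [441.5333 215.1494] rel tcp [0.3429 0.821 ]
[[-0.0953  0.8886]
 [-0.6913 -0.1038]
 [ 0.356  -0.2202]
 [ 0.4306 -0.5646]]
tin [348.9875 217.4756]
handle target [559.1531 218.9238] tcp now [0.4412 0.2143 0.2502]
```

Board yaw is 46.3°, the corner is at (638.3, 220.7) mm, and the rail is shut by about 0.119 rad. The square hangs at yaw 44.8°, centred on the TCP to within 1 mm. I'll go above the free space inside the frame with clearance, then descend.

{"api": "jog_arm", "payload": {"moves": "35 -5 0 0 0 0.013;70 -9 0 0 0 0.026;87 -11 -10 0 0 0.026;87 -11 -50 0 0 0.026;87 -11 -90 0 0 0.026;87 -11 -120 0 0 0.026;87 -11 -145 0 0 0.026;87 -11 -165 0 0 0.026;87 -11 -175 0 0 0.026;87 -11 -180 0 0 0.026;87 -11 -180 0 0 0.026;87 -11 -180 0 0 0.026;87 -11 -180 0 0 0.026"}}

```text
time: 6.13
position: [0.5291, 0.203, 0.0717]
ee_rot: [0.699, 0.715, 0.0, 0.001]
force: [-0.2, -0.9, -2.6]
gripper_width: 0.0233
```

Run:
```python
from h import *
s=get_state(); np.save('st4.npy',s,allow_pickle=True); im=capture('wrist'); cv2.imwrite('pics/w4.png',im[:,:,::-1])
im=capture('side'); cv2.imwrite('pics/s4.png',im[:,:,::-1]);crop('pics/s4.png','pics/s4c.png',165,200,325,370,4.5)
print(s['position'],s['ee_rot'],s['force'],s['wrist_torque'])
```

```text
[0.5291 0.203  0.0717] [0.6987 0.7154 0.0005 0.001 ] [-0.1624 -0.9075 -2.5663] [ 0.0079 -0.0171  0.0217]
```

View pics/w4.png

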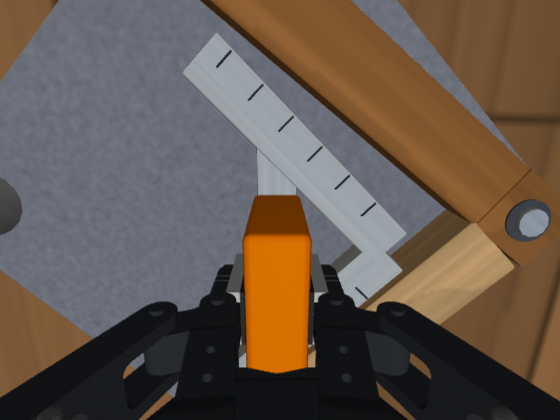

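View pics/s4c.png

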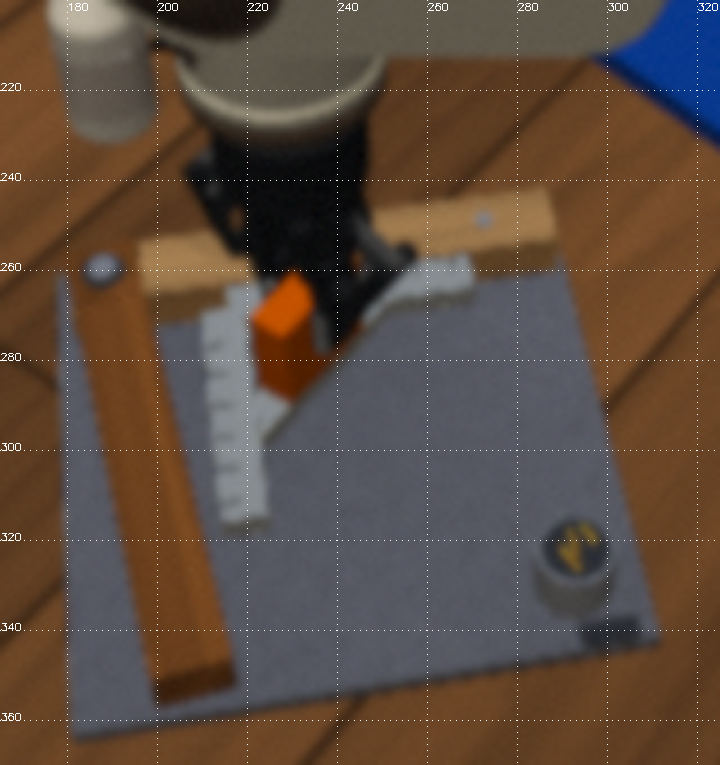

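The square is clear of both rails: in the wrist view the gap to the swinging rail narrows toward the leg tip. I'll refine the corner position from this closer view.

Run:
```python
from h import *
crop('pics/w4.png','pics/w4a.png',350,150,560,330,3.8)
```

```text
(no output)
```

View pics/w4a.png

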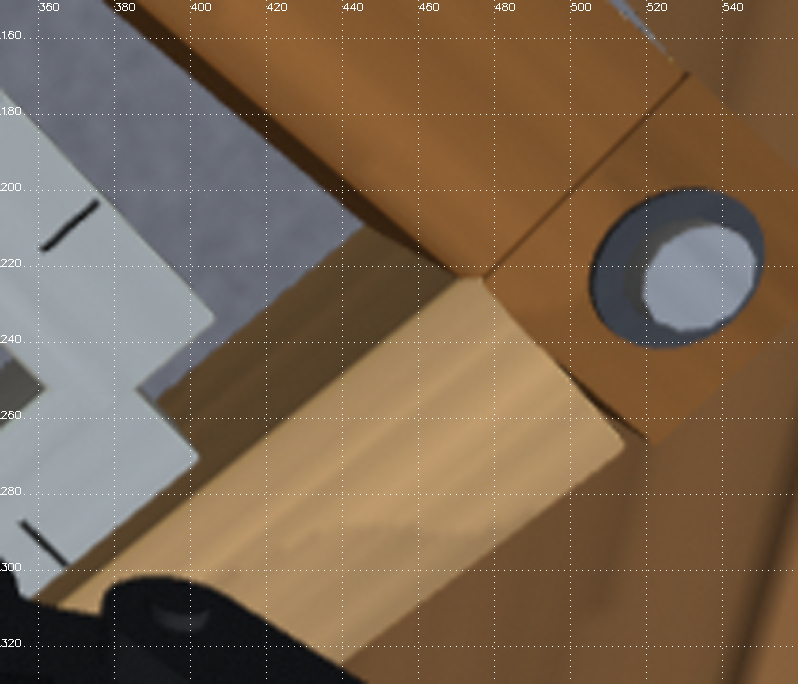

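Run:
```python
from h import *
s=np.load('st4.npy',allow_pickle=True).item()
K,P=cam('wrist',s)
W=lambda u,z: pix2w(u,z,K,P)[:2]*1000
def ang(a,b): d=a-b; return np.degrees(np.arctan2(d[1],d[0]))
t1,t2=W((468,225.5),.042),W((370,306.5),.042); b1,b2=W((442,210.5),.012),W((391,255.5),.012)
o1,o2=W((482,223),.042),W((514,267),.042)
print('fixed top',t1,t2,ang(t1,t2),'bot',b1,b2,ang(b1,b2)); print('outer',ang(W((514,268),.042),W((440,324.5),.042)))
zt=s['position'][2]-.021
m=np.array([(56,94),(32,94),(56,-41),(41,-56)])
th,t,rr=fit2d(m,[W(u,zt) for u in [(217,33.5),(183,72),(406,233.5),(401.5,270)]])
print('sq',np.degrees(th),t,t-s['position'][:2]*1000);print(rr)
# swing rail
r1,r2=W((384,150),.042),W((465,217),.042); q1,q2=W((378,152),.012),W((443,210),.012)
print('swing top',ang(r1,r2),'bot',ang(q1,q2), np.linalg.norm(r1-r2))
# distances of x-leg outer to fixed plane, for both heights
n=np.array([-np.sin(th),np.cos(th)]); heel=t+np.array([[np.cos(th),-np.sin(th)],[np.sin(th),np.cos(th)]])@[56,-56]
print('heel',heel,'dist y to top line',n@(heel-t1),n@(heel-t2),'bottom',n@(heel-b1),n@(heel-b2))
```

```text
fixed top [634.8377 218.0526] [586.056  165.9884] 46.86424130755035 bot [634.8992 217.8018] [606.1378 185.9318] 47.934938140956504
outer 46.620489700228774
sq 46.09468306783239 [529.4258 203.5776] [0.3461 0.6084]
[[ 0.0598  0.723 ]
 [-0.5582 -0.2466]
 [ 0.2472 -0.2333]
 [ 0.2512 -0.2431]]
swing top 144.11360715982468 bot 141.99201931050897 59.94155506457952
heel [608.6073 205.0906] dist y to top line 9.909949377485518 10.868199519623342 bottom 10.128170463540034 11.50675544859774
```

{"api": "jog_arm", "payload": {"moves": "0 0 -8 0 0 0.007;0 0 -15 0 0 0.007;0 0 -19 0 0 0.007;0 0 -21.5 0 0 0.007;0 0 -21.5 0 0 0.007;0 0 -21.5 0 0 0.007"}}

```text
time: 6.73
position: [0.5288, 0.2031, 0.0496]
ee_rot: [0.696, 0.718, 0.0, 0.001]
force: [-0.0, 0.7, -3.1]
gripper_width: 0.0232
```

```bash
cat > q.py <<'E'
from h import *
s=get_state(); th=np.radians(46.5); Rb=np.array([[np.cos(th),-np.sin(th)],[np.sin(th),np.cos(th)]])
print('t',s['time'],'pos',s['position']*1000,'tool y yaw+45',np.degrees(np.arctan2(*R.from_quat(s['ee_rot']).as_matrix()[[1,0],1]))+45)
print('board xy rel corner est(637,219.5)',Rb.T@(s['position'][:2]*1000-[637,219.5])-[-56,56],'F board',Rb.T@s['force'][:2],s['force'][2],'M',s['wrist_torque'],'w',s['gripper_width'])
print('rotvec',R.from_quat(s['ee_rot']).as_matrix()[:,2])
E
python3 q.py
```

```text
t 6.7333 pos [528.8207 203.0786  49.6461] tool y yaw+45 46.771277980438285
board xy rel corner est(637,219.5) [-30.3774  11.1668] F board [0.4847 0.4723] -3.071096635553597 M [-0.0619  0.0819 -0.0346] w 0.023162301592301808
rotvec [ 0.0015 -0.0008 -1.    ]
```

{"api": "jog_arm", "payload": {"moves": "2.2 -2.1 0 0 0 0;4.4 -4.1 0 0 0 0;5.8 -5.5 0 0 0 0;6.5 -6.2 0 0 0 0;6.5 -6.2 0 0 0 0"}}

```text
time: 7.15
position: [0.5354, 0.1967, 0.0496]
ee_rot: [0.696, 0.718, 0.0, 0.001]
force: [-0.8, 1.1, -3.5]
gripper_width: 0.0232
```

```bash
python3 q.py
```

```text
t 7.15 pos [535.4178 196.749   49.582 ] tool y yaw+45 46.745167044838446
board xy rel corner est(637,219.5) [-30.4276   2.0243] F board [0.2012 1.3265] -3.487470310371813 M [ 0.1302  0.1055 -0.011 ] w 0.023240586354065666
rotvec [ 0.0012 -0.0005 -1.    ]
```

{"api": "jog_arm", "payload": {"moves": "0.4 -0.35 0 0 0 0;0.7 -0.7 0 0 0 0;0.7 -0.7 0 0 0 0"}}

```text
time: 7.4
position: [0.5358, 0.1965, 0.0496]
ee_rot: [0.696, 0.718, 0.0, 0.0]
force: [-3.1, 6.0, -2.5]
gripper_width: 0.0234
```

```bash
python3 q.py
```

```text
t 7.4 pos [535.7602 196.5048  49.5713] tool y yaw+45 46.731939373507025
board xy rel corner est(637,219.5) [-30.369    1.6079] F board [2.2215 6.3741] -2.5351372762752935 M [ 0.8434  0.6566 -0.4632] w 0.023411439024478453
rotvec [ 0.0005  0.0003 -1.    ]
```

{"api": "jog_arm", "payload": {"moves": "0.3 -0.3 0 0 0 -0.005;0.6 -0.6 0 0 0 -0.008;0.6 -0.6 0 0 0 -0.008"}}

```text
time: 7.65
position: [0.5362, 0.1963, 0.0497]
ee_rot: [0.699, 0.715, 0.0, -0.0]
force: [-3.9, 4.5, -1.4]
gripper_width: 0.0231
```

```bash
python3 q.py
```

```text
t 7.65 pos [536.1743 196.2769  49.6525] tool y yaw+45 46.26188821093428
board xy rel corner est(637,219.5) [-30.2493   1.1506] F board [0.5633 5.9582] -1.4012922996743753 M [ 0.8978  0.6658 -0.0639] w 0.02313881190523287
rotvec [ 0.0001  0.001  -1.    ]
```

The moment over force ratio puts the contact at the middle of the leg, so the x-leg is flush on the fixed rail at yaw 46.26°. That matches the board fit. Now I'll slide toward the swinging rail.

{"api": "jog_arm", "payload": {"moves": "1.7 1.2 0 0 0 0;3.7 3.3 0 0 0 0;5.8 5.5 0 0 0 0;7.9 7.7 0 0 0 0;9.2 9 0 0 0 0;10.6 10.5 0 0 0 0;10.6 10.5 0 0 0 0"}}

```text
time: 8.23
position: [0.5459, 0.2066, 0.0493]
ee_rot: [0.699, 0.715, -0.001, -0.001]
force: [-9.2, -0.6, 0.1]
gripper_width: 0.0235
```

```bash
sed -i 's/46\.5)/46.26)/' q.py; python3 q.py
```

```text
t 8.2333 pos [545.8576 206.5778  49.3337] tool y yaw+45 46.279923016512406
board xy rel corner est(637,219.5) [-16.3508   0.9148] F board [-6.7567  6.2164] 0.07172653451697408 M [-0.2815  1.6783  0.086 ] w 0.023507912828133526
rotvec [-0.0024 -0.     -1.    ]
```

{"api": "jog_arm", "payload": {"moves": "1.8 1.3 0 0 0 0;3.2 2.7 0 0 0 0;4.6 4.1 0 0 0 0;6 5.6 0 0 0 0;7.4 7 0 0 0 0;7.4 7 0 0 0 0"}}

```text
time: 8.73
position: [0.5523, 0.2133, 0.0494]
ee_rot: [0.699, 0.715, -0.002, -0.001]
force: [-12.1, -2.7, 7.4]
gripper_width: 0.0232
```

```bash
python3 q.py;  python3 - <<'E'
from h import *
s=get_state(); np.save('st5.npy',s,allow_pickle=True); im=capture('wrist'); cv2.imwrite('pics/w5.png',im[:,:,::-1])
E
```

```text
t 8.7333 pos [552.3318 213.2598  49.406 ] tool y yaw+45 46.28967428466889
board xy rel corner est(637,219.5) [-7.0469  0.8571] F board [-10.3347   6.8298] 7.361185873569235 M [-0.5724  2.1047 -0.0917] w 0.02316512493837962
rotvec [-0.005  -0.0012 -1.    ]
```

View pics/w5.png

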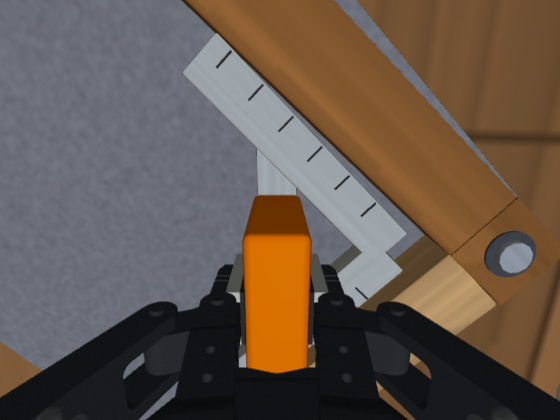

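The leg tip is pushing the rail, and the gap now tapers open only toward the heel. I'll continue in smaller steps, lifting slightly because the square is pressing on the board.

{"api": "jog_arm", "payload": {"moves": "1.5 0.5 0.4 0 0 0;2.2 1.2 0.4 0 0 0;2.9 1.9 0.4 0 0 0;3.5 2.6 0.4 0 0 0;3.5 2.6 0.4 0 0 0"}}

```text
time: 9.2
position: [0.5545, 0.2155, 0.0496]
ee_rot: [0.699, 0.715, -0.004, -0.002]
force: [-13.3, -3.6, 4.3]
gripper_width: 0.0233
```

```bash
python3 q.py
```

```text
t 9.2 pos [554.5203 215.4813  49.6098] tool y yaw+45 46.29722468038467
board xy rel corner est(637,219.5) [-3.9288  0.8118] F board [-11.8078   7.0807] 4.268838839637292 M [-0.5793  2.3606 -0.068 ] w 0.02326135197134949
rotvec [-0.008  -0.0023 -1.    ]
```

{"api": "jog_arm", "payload": {"moves": "0.9 0 0.2 0.002 -0.006 0;1.4 0.5 0.2 0.003 -0.011 0;1.8 0.9 0.2 0.003 -0.011 0;1.8 0.9 0.2 0.003 -0.011 0"}}

```text
time: 9.53
position: [0.5551, 0.2162, 0.0493]
ee_rot: [0.699, 0.715, -0.0, 0.0]
force: [-9.7, -0.1, -0.8]
gripper_width: 0.0232
```

```bash
python3 q.py
python3 - <<'E'
from h import *
s=get_state(); np.save('st6.npy',s,allow_pickle=True); im=capture('wrist'); cv2.imwrite('pics/w6.png',im[:,:,::-1])
crop('pics/w6.png','pics/w6a.png',170,0,560,320,2)
E
```

```text
t 9.5333 pos [555.1255 216.201   49.2943] tool y yaw+45 46.31276960653322
board xy rel corner est(637,219.5) [-2.9905  0.8722] F board [-6.793   6.8927] -0.7658752906289058 M [0.1215 2.0298 0.035 ] w 0.023172223202569005
rotvec [ 0.0001 -0.0001 -1.    ]
```

View pics/w6a.png

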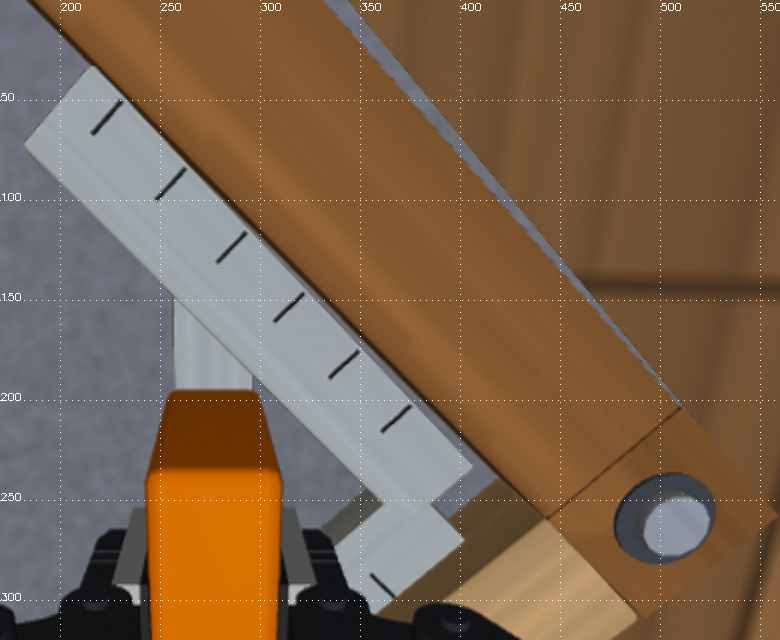

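A thin wedge of board is still visible along the leg, widening to a few mm near the heel, so the corner isn't square yet. I'll keep going with small steps.

{"api": "jog_arm", "payload": {"moves": "1.1 0 0.2 0 -0.002 0;1.5 0.6 0.2 0.001 -0.004 0;1.9 1 0.2 0.001 -0.004 0;1.9 1 0.2 0.001 -0.004 0"}}

```text
time: 9.92
position: [0.5558, 0.2169, 0.0491]
ee_rot: [0.699, 0.715, 0.0, 0.0]
force: [-12.7, -2.3, 2.6]
gripper_width: 0.0234
```

```bash
python3 q.py
```

```text
t 9.9167 pos [555.7562 216.8985  49.1449] tool y yaw+45 46.31788720800349
board xy rel corner est(637,219.5) [-2.0505  0.8987] F board [-10.4301   7.6329] 2.6025732364617675 M [-0.3074  2.2333 -0.0502] w 0.023355958204829278
rotvec [ 0.0009 -0.     -1.    ]
```

{"api": "jog_arm", "payload": {"moves": "1.3 0.2 0.4 0 -0.002 0;1.7 0.6 0.4 0.001 -0.003 0;2 0.9 0.4 0.001 -0.003 0;2 0.9 0.4 0.001 -0.003 0"}}

```text
time: 10.25
position: [0.5563, 0.2174, 0.0492]
ee_rot: [0.699, 0.715, 0.0, 0.0]
force: [-13.5, -2.0, 3.2]
gripper_width: 0.0232
```

```bash
python3 q.py
python3 - <<'E'
from h import *
s=get_state(); np.save('st7.npy',s,allow_pickle=True); im=capture('wrist'); cv2.imwrite('pics/w7.png',im[:,:,::-1])
crop('pics/w7.png','pics/w7a.png',170,0,560,320,2)
E
```

```text
t 10.25 pos [556.3184 217.4441  49.1611] tool y yaw+45 46.32535133929656
board xy rel corner est(637,219.5) [-1.2675  0.8698] F board [-10.761    8.3385] 3.234703198931424 M [-0.4098  2.4803 -0.1194] w 0.02318180969207302
rotvec [ 0.0004 -0.0001 -1.    ]
```

View pics/w7a.png

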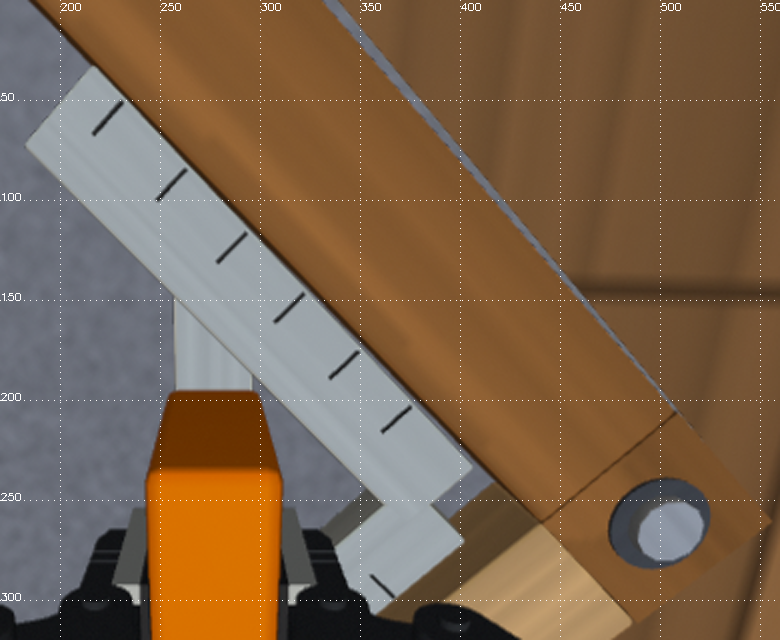

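```bash
cat > rail.py <<'E'
import sys
from h import *
# detect rail top inner edge (orange brightness jump) by scanning rows along normal; fit line
name,stn=sys.argv[1],sys.argv[2]
s=np.load(stn,allow_pickle=True).item(); K,P=cam('wrist',s)
im=cv2.imread(name).astype(float); 
yaw=np.degrees(np.arctan2(*R.from_quat(s['ee_rot']).as_matrix()[[1,0],1]))+45
v=im[:,:,2]-im[:,:,0]  # red - blue
inner=[];outer=[]; sq=[]
for r in range(60,195,3):
    row=v[r]; 
    idx=np.where(row>45)[0]; 
    # region of rail: first run starting right of the square edge
    c0=int(210+(r-30)*.95)
    j=c0
    while j<500 and not (row[j]<=45 and row[j+1]>45 and row[j+3]>45): j+=1
    inner.append((j+(45-row[j])/(row[j+1]-row[j]),r))
    b=im[r,:,0]; 
    k=j+3
    while k<555 and row[k]>30: k+=1
    outer.append((k-1+(row[k-1]-30)/(row[k-1]-row[k]),r))
    k=c0-25
    while k<500 and im[r,k,0]>125 : k+=1
    sq.append((k-1+(im[r,k-1,0]-125)/(im[r,k-1,0]-im[r,k,0]+1e-6),r))
def la(pts,z):
    w=np.array([pix2w(p,z,K,P)[:2] for p in pts])*1000
    for _ in range(4):
        c=w.mean(0);u=np.linalg.svd(w-c)[2][0];n=np.array([-u[1],u[0]]);d=(w-c)@n;keep=abs(d)<max(.3,2*np.std(d)); w=w[keep]
    if u[1]<0:u=-u
    return np.degrees(np.arctan2(u[1],u[0])),len(w),np.std(d),c
for nm,p,z in [('inner',inner,.042),('outer',outer,.042),('sq',sq,.028)]: 
    a=la(p,z); print(nm,'yaw-90',a[0]-90,'n',a[1],'sd',a[2],'perp offset along ex',a[3]@[np.cos(np.radians(46.26)),np.sin(np.radians(46.26))])
print('tool',yaw, 'inner px',inner[0],inner[20],'outer',outer[0],outer[20],'sq',sq[0],sq[20])
E
for i in 6 7; do python3 rail.py pics/w$i.png st$i.npy; done
```

```text
inner yaw-90 47.69816130967152 n 45 sd 0.023490626110762056 perp offset along ex 598.0408073295742
outer yaw-90 47.69973713276272 n 45 sd 0.03155038525845938 perp offset along ex 638.9996820520694
sq yaw-90 48.030656455675995 n 39 sd 3.0379330584773614 perp offset along ex 594.4910468797191
tool 46.31276960653322 inner px (np.float64(245.3846153846154), 60) (np.float64(304.6666666666667), 120) outer (np.float64(383.86), 60) (np.float64(436.8139534883721), 120) sq (np.float64(219.70967740790843), 60) (np.float64(286.88461536760354), 120)
inner yaw-90 47.061437722327526 n 45 sd 0.026335075080206858 perp offset along ex 599.205877451501
outer yaw-90 47.0836537917819 n 45 sd 0.03214515732968933 perp offset along ex 639.7280945475326
sq yaw-90 48.15612020256941 n 42 sd 3.205480491781068 perp offset along ex 595.8744223557892
tool 46.32535133929656 inner px (np.float64(245.17391304347825), 60) (np.float64(303.1904761904762), 120) outer (np.float64(382.32142857142856), 60) (np.float64(433.8333333333333), 120) sq (np.float64(220.105263156048), 60) (np.float64(287.1355932180408), 120)
```

```bash
python3 - <<'E'
t=open('rail.py').read()
a=t.index("    k=c0-25"); b=t.index("def la")
t=t[:a]+"""    k=j
    while k>150 and im[r,k,0]<130: k-=1
    sq.append((k+(im[r,k,0]-130)/(im[r,k,0]-im[r,k+1,0]+1e-6),r))
"""+t[b:]
open('rail.py','w').write(t)
E
for i in 6 7; do python3 rail.py pics/w$i.png st$i.npy; done
python3 - <<'E'
from h import *
im=cv2.imread('pics/w7.png'); print(im[120,275:312].tolist())
crop('pics/w7.png','pics/w7b.png',380,210,510,320,6)
E
```

```text
inner yaw-90 47.69816130967152 n 45 sd 0.023490626110762056 perp offset along ex 598.0408073295742
outer yaw-90 47.69973713276272 n 45 sd 0.03155038525845938 perp offset along ex 638.9996820520694
sq yaw-90 46.477788346810286 n 45 sd 0.059815660384294034 perp offset along ex 596.7610251650606
tool 46.31276960653322 inner px (np.float64(245.3846153846154), 60) (np.float64(304.6666666666667), 120) outer (np.float64(383.86), 60) (np.float64(436.8139534883721), 120) sq (np.float64(242.3253012009), 60) (np.float64(299.60465114872903), 120)
inner yaw-90 47.061437722327526 n 45 sd 0.026335075080206858 perp offset along ex 599.205877451501
outer yaw-90 47.0836537917819 n 45 sd 0.03214515732968933 perp offset along ex 639.7280945475326
sq yaw-90 46.433712241190705 n 45 sd 0.04147878473056501 perp offset along ex 598.4377489819061
tool 46.32535133929656 inner px (np.float64(245.17391304347825), 60) (np.float64(303.1904761904762), 120) outer (np.float64(382.32142857142856), 60) (np.float64(433.8333333333333), 120) sq (np.float64(242.43478260239445), 60) (np.float64(299.369863008632), 120)
[[169, 164, 156], [169, 164, 156], [169, 163, 156], [168, 163, 155], [169, 164, 155], [170, 164, 156], [169, 164, 156], [170, 164, 156], [170, 165, 156], [170, 164, 157], [171, 165, 157], [170, 165, 157], [133, 129, 123], [74, 72, 69], [42, 41, 41], [88, 85, 82], [151, 146, 139], [168, 162, 154], [169, 164, 155], [168, 163, 155], [167, 163, 154], [168, 164, 155], [168, 164, 156], [167, 166, 158], [157, 158, 150], [84, 87, 90], [27, 41, 57], [16, 34, 54], [16, 36, 57], [27, 56, 89], [36, 73, 115], [37, 77, 118], [40, 79, 120], [43, 83, 122], [46, 85, 124], [46, 85, 125], [46, 86, 127]]
```

View pics/w7b.png

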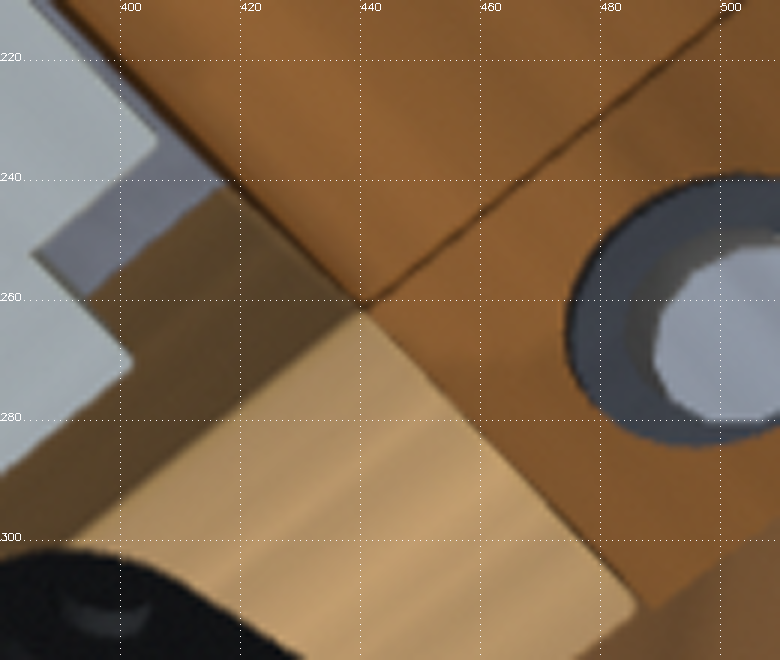

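The rail edge now reads 47.07° against about 46.43° for the square's leg in the same image, so roughly 0.6° remains. That fits the tapering wedge.

{"api": "jog_arm", "payload": {"moves": "1.3 0.1 0.3 0 -0.002 -0.001;1.8 0.6 0.3 0.001 -0.003 -0.001;2.1 1 0.3 0.001 -0.003 -0.001;2.1 1 0.3 0.001 -0.003 -0.001"}}

```text
time: 10.63
position: [0.557, 0.2181, 0.0492]
ee_rot: [0.699, 0.715, -0.0, 0.0]
force: [-13.7, -2.0, 4.7]
gripper_width: 0.0235
```

{"api": "jog_arm", "payload": {"moves": "1.2 0 0.3 0 -0.002 0;1.7 0.5 0.3 0.001 -0.003 0;1.9 0.8 0.3 0.001 -0.003 0;1.9 0.8 0.3 0.001 -0.003 0"}}

```text
time: 11.02
position: [0.5574, 0.2185, 0.0492]
ee_rot: [0.699, 0.715, -0.0, -0.0]
force: [-15.6, -2.8, 4.6]
gripper_width: 0.0233
```

```bash
bash look.sh 9
```

```text
t 11.0167 pos [557.3641 218.5094  49.2176] tool y yaw+45 46.28664218651998
board xy rel corner est(637,219.5) [0.225  0.8508] F board [-12.8031   9.3646] 4.574122329234539 M [-0.4731  2.6196 -0.0364] w 0.023286736595909824
rotvec [-0.0007 -0.0004 -1.    ]
inner yaw-90 46.51768725344547 n 45 sd 0.018489442097483984 perp offset along ex 600.2283383200961
outer yaw-90 46.560375910292805 n 45 sd 0.03314438180071111 perp offset along ex 640.3707270685754
sq yaw-90 46.26343910324664 n 45 sd 0.04826561593146022 perp offset along ex 599.856741077417
tool 46.28664218651998 inner px (np.float64(244.61111111111111), 60) (np.float64(301.6666666666667), 120) outer (np.float64(380.5230769230769), 60) (np.float64(431.5405405405405), 120) sq (np.float64(242.36249999546874), 60) (np.float64(299.27058823211075), 120)
```

View pics/w9a.png

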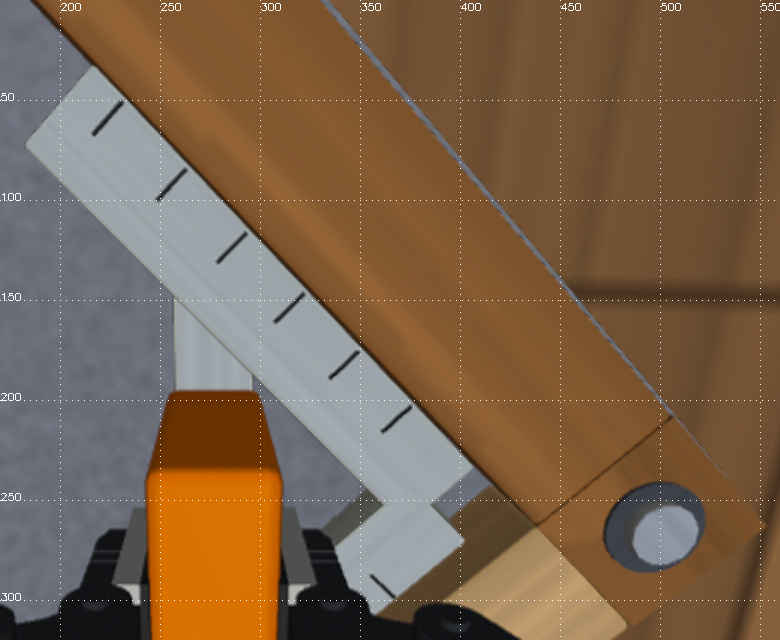

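Almost flush: the wedge is now a hairline and the rail reads 46.52°. Another small step.

{"api": "jog_arm", "payload": {"moves": "1.2 0 0.3 0 -0.002 0;1.7 0.5 0.3 0.001 -0.003 0;1.9 0.7 0.3 0.001 -0.003 0;1.9 0.7 0.3 0.001 -0.003 0"}}

```text
time: 11.4
position: [0.5577, 0.2188, 0.0492]
ee_rot: [0.699, 0.715, -0.001, -0.0]
force: [-17.4, -3.8, 5.9]
gripper_width: 0.0235
```

```bash
bash look.sh 10
```

```text
t 11.4 pos [557.6556 218.7983  49.2008] tool y yaw+45 46.297489153989815
board xy rel corner est(637,219.5) [0.6354 0.84  ] F board [-14.7532   9.9389] 5.9210831018361585 M [-0.608   2.7928 -0.0368] w 0.02351586235395602
rotvec [-0.0015 -0.0007 -1.    ]
inner yaw-90 46.3972205601807 n 45 sd 0.017669790983226286 perp offset along ex 600.5143822239646
outer yaw-90 46.408829014946264 n 45 sd 0.03086566628103544 perp offset along ex 640.5362251973114
sq yaw-90 46.26695793565588 n 45 sd 0.0482908105585223 perp offset along ex 600.2444146971633
tool 46.297489153989815 inner px (np.float64(244.45), 60) (np.float64(301.35), 120) outer (np.float64(380.2083333333333), 60) (np.float64(430.7), 120) sq (np.float64(242.3749999953125), 60) (np.float64(299.2738095205499), 120)
```

```bash
cat > fixed.py <<'E'
from h import *
def edge(im,a,b,n=40,half=6,trim=.08):
    # subpixel edges: max gradient of smoothed gray along normal
    g=cv2.GaussianBlur(im[:,:,2].astype(np.float32),(0,0),1)
    a=np.array(a,float);b=np.array(b,float);u=(b-a)/np.linalg.norm(b-a);nn=np.array([-u[1],u[0]]);out=[]
    for t in np.linspace(trim,1-trim,n):
        p=a+(b-a)*t; o=np.arange(-half,half+.01,.1); q=p+o[:,None]*nn
        pr=cv2.remap(g,q[:,0].astype(np.float32).reshape(1,-1),q[:,1].astype(np.float32).reshape(1,-1),cv2.INTER_LINEAR)[0]
        d=np.abs(np.gradient(pr)); out.append(q[np.argmax(d)])
    return np.array(out)
def lang(pts,z,K,P):
    w=np.array([pix2w(p,z,K,P)[:2] for p in pts])*1000
    for _ in range(6):
        c=w.mean(0);u=np.linalg.svd(w-c)[2][0];d=(w-c)@[-u[1],u[0]]; m=abs(d-np.median(d))<max(.15,2*np.std(d)); w=w[m]
    if u[0]<0:u=-u
    return np.degrees(np.arctan2(u[1],u[0])),len(w),np.std(d),c
if __name__=='__main__':
    for n,L in [('3',[((457,179),(403,226),.042),((481,202),(405,267),.042),((445,174),(397,218),.012),((156,179),(238,250),.012),((303,4),(272,39),.012),((365,3),(398,43),.012)]),
            ('4',[((467,226),(372,305),.042),((513,268.5),(443,322),.042),((441,211),(393,254),.012)])]:
        s=np.load(f'st{n}.npy',allow_pickle=True).item();K,P=cam('wrist',s);im=cv2.imread(f'pics/w{n}.png')
        for a,b,z in L: r=lang(edge(im,a,b),z,K,P); print(n,a,r)
    for n in ['9','10']:
        s=np.load(f'st{n}.npy',allow_pickle=True).item();K,P=cam('wrist',s);im=cv2.imread(f'pics/w{n}.png')
        for a,b,z in [((436,264),(395,298),.042)]: r=lang(edge(im,a,b),z,K,P); print(n,a,r)
E
python3 fixed.py
```

```text
3 (457, 179) (np.float64(46.24615842912637), 39, np.float64(0.302026072412007), array([609.1278, 191.3192]))
3 (481, 202) (np.float64(46.38942203625386), 38, np.float64(0.3522670406481309), array([628.5925, 154.3105]))
3 (445, 174) (np.float64(45.90453869354562), 34, np.float64(0.2724256469838216), array([610.2061, 191.2394]))
3 (156, 179) (np.float64(-43.92068797435742), 33, np.float64(0.35374904744416474), array([351.0753, 163.5068]))
3 (303, 4) (np.float64(57.92643663811705), 29, np.float64(0.9372417412599761), array([457.6147, 375.5658]))
3 (365, 3) (np.float64(-44.339577421439635), 30, np.float64(0.36398524392790155), array([549.1956, 375.1559]))
4 (467, 226) (np.float64(45.94710453651563), 27, np.float64(0.06682688530201639), array([609.2954, 191.5054]))
4 (513, 268.5) (np.float64(46.558312574532685), 36, np.float64(0.18457908904096718), array([648.8277, 175.266 ]))
4 (441, 211) (np.float64(37.36438393378055), 35, np.float64(0.8492294789289598), array([620.0458, 203.8823]))
9 (436, 264) (np.float64(46.05857238023447), 38, np.float64(0.11931558210583823), array([627.9371, 211.0586]))
10 (436, 264) (np.float64(46.10110293417825), 38, np.float64(0.1192208338689944), array([628.1883, 211.3984]))
```

View pics/w10a.png

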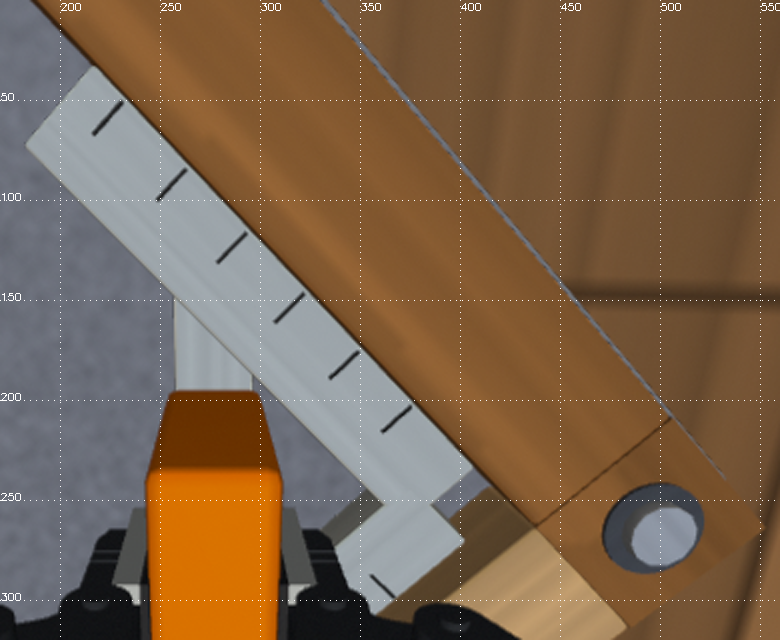

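{"api": "jog_arm", "payload": {"moves": "1.4 0.1 0.3 0 -0.002 0;1.8 0.5 0.3 0.001 -0.003 0;2 0.7 0.3 0.001 -0.003 0;2 0.7 0.3 0.001 -0.003 0"}}

```text
time: 11.78
position: [0.5579, 0.219, 0.0493]
ee_rot: [0.699, 0.715, -0.001, -0.001]
force: [-17.6, -3.7, 6.9]
gripper_width: 0.0232
```

```bash
bash look.sh 11
```

```text
t 11.7833 pos [557.894  219.0399  49.2682] tool y yaw+45 46.30388745845167
board xy rel corner est(637,219.5) [0.9748 0.8348] F board [-14.8336  10.194 ] 6.890369958240241 M [-0.6598  3.0189 -0.1311] w 0.023171476613881234
rotvec [-0.0026 -0.001  -1.    ]
inner yaw-90 46.30665044742946 n 45 sd 0.01459804861712612 perp offset along ex 600.7613325841689
outer yaw-90 46.31072477748242 n 45 sd 0.033392911137328084 perp offset along ex 640.6819596190873
sq yaw-90 46.27251153566971 n 45 sd 0.054964260776375826 perp offset along ex 600.5528517830821
tool 46.30388745845167 inner px (np.float64(244.47619047619048), 60) (np.float64(301.25), 120) outer (np.float64(379.734693877551), 60) (np.float64(429.8979591836735), 120) sq (np.float64(242.38749999515625), 60) (np.float64(299.2771084303963), 120)
```

By vision the rail (46.31°) and the square's leg (46.27°) are parallel to within 0.04°, with a constant strip of about 2 px along the leg. I'll press once more with the tilt corrected and hold.

{"api": "jog_arm", "payload": {"moves": "1.5 0.1 0.3 0.001 -0.004 0;1.9 0.5 0.3 0.002 -0.006 0;2 0.7 0.3 0.002 -0.006 0;2 0.7 0.3 0.002 -0.006 0;2 0.7 0.3 0.002 -0.006 0;2 0.7 0.3 0.002 -0.006 0"}}

```text
time: 12.33
position: [0.558, 0.2191, 0.0493]
ee_rot: [0.699, 0.715, -0.001, -0.0]
force: [-18.9, -5.2, 7.7]
gripper_width: 0.0231
```

```bash
bash look.sh 12
python3 - <<'E'
from h import *
crop('pics/w12.png','pics/w12b.png',340,160,480,300,5)
im=capture('side'); cv2.imwrite('pics/s12.png',im[:,:,::-1]);crop('pics/s12.png','pics/s12c.png',165,230,325,370,5)
E
```

```text
t 12.3333 pos [557.9742 219.0793  49.2678] tool y yaw+45 46.31112027459431
board xy rel corner est(637,219.5) [1.0587 0.8041] F board [-16.8227  10.0309] 7.726568464654587 M [-0.9742  3.2912 -0.1998] w 0.023142318614679948
rotvec [-0.0012 -0.0007 -1.    ]
inner yaw-90 46.28210208035571 n 45 sd 0.014302070280025704 perp offset along ex 600.8221163558624
outer yaw-90 46.24543497889616 n 45 sd 0.030891352989305548 perp offset along ex 640.7243932438449
sq yaw-90 46.256612267606215 n 45 sd 0.05050439351225339 perp offset along ex 600.6257027153946
tool 46.31112027459431 inner px (np.float64(244.47826086956522), 60) (np.float64(301.14814814814815), 120) outer (np.float64(379.58620689655174), 60) (np.float64(429.85714285714283), 120) sq (np.float64(242.3417721475725), 60) (np.float64(299.2289156598926), 120)
```

View pics/w12b.png

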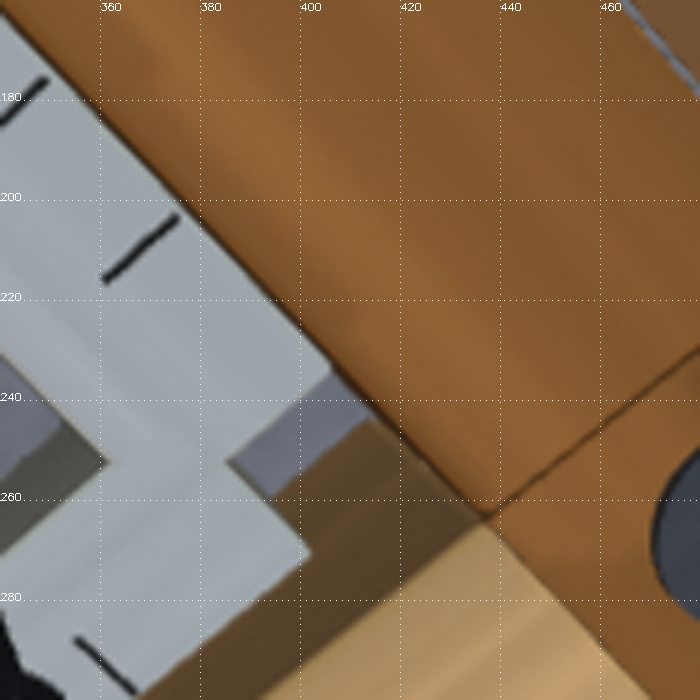

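View pics/s12c.png

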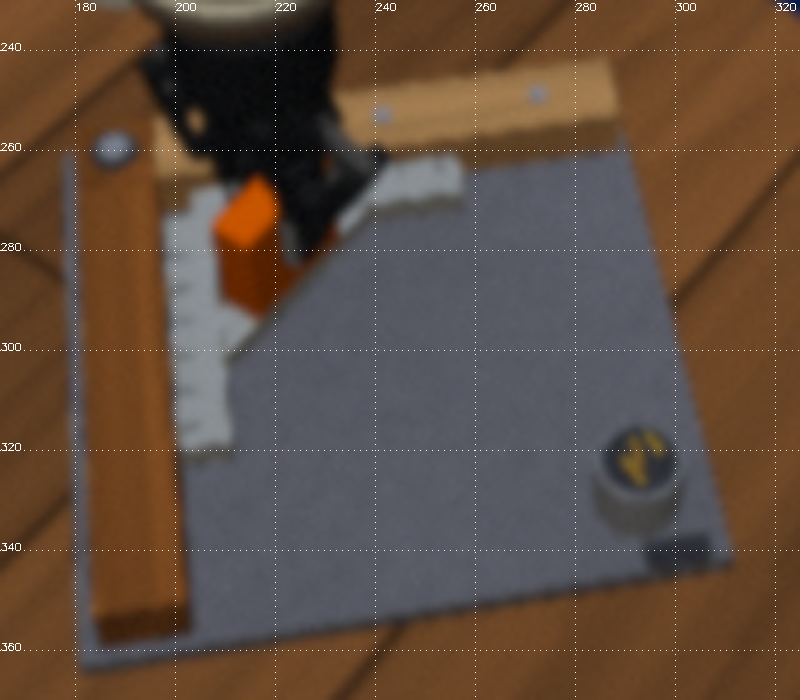

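Another 2 N produced under 0.1 mm of travel. The force resultants on both rails fall mid-leg, and the rail reads 46.25–46.28° against the fixed rail's 46.26°. The corner is square and flush, so I'll hold it for over a second.

{"api": "jog_arm", "payload": {"moves": "1.9 0.5 0.3 0.001 -0.005 0;1.9 0.6 0.3 0.001 -0.005 0;1.9 0.6 0.3 0.001 -0.005 0;1.9 0.6 0.3 0.001 -0.005 0;1.9 0.6 0.3 0.001 -0.005 0;1.9 0.6 0.3 0.001 -0.005 0;1.9 0.6 0.3 0.001 -0.005 0;1.9 0.6 0.3 0.001 -0.005 0;1.9 0.6 0.3 0.001 -0.005 0;1.9 0.6 0.3 0.001 -0.005 0;1.9 0.6 0.3 0.001 -0.005 0;1.9 0.6 0.3 0.001 -0.005 0;1.9 0.6 0.3 0.001 -0.005 0;1.9 0.6 0.3 0.001 -0.005 0;1.9 0.6 0.3 0.001 -0.005 0;1.9 0.6 0.3 0.001 -0.005 0;1.9 0.6 0.3 0.001 -0.005 0;1.9 0.6 0.3 0.001 -0.005 0"}}

```text
time: 13.93
position: [0.558, 0.2191, 0.0492]
ee_rot: [0.699, 0.715, -0.001, 0.0]
force: [-19.2, -5.6, 7.5]
gripper_width: 0.0232
```

```bash
bash look.sh 13
```

```text
t 13.9333 pos [557.9613 219.0913  49.243 ] tool y yaw+45 46.31766892688644
board xy rel corner est(637,219.5) [1.0584 0.8217] F board [-17.3155  10.0241] 7.526888428767094 M [-0.8452  3.3115 -0.1935] w 0.023208291228258706
rotvec [-0.0007 -0.0013 -1.    ]
inner yaw-90 46.28285044725587 n 45 sd 0.013442554065407838 perp offset along ex 600.8247148326005
outer yaw-90 46.241977420919824 n 45 sd 0.032847627884035405 perp offset along ex 640.725246264944
sq yaw-90 46.258346771643005 n 45 sd 0.04968538010707715 perp offset along ex 600.6308521170969
tool 46.31766892688644 inner px (np.float64(244.5), 60) (np.float64(301.12), 120) outer (np.float64(379.72), 60) (np.float64(429.85714285714283), 120) sq (np.float64(242.36708860294826), 60) (np.float64(299.25301204514443), 120)
```

It stayed put under 17 N and 10 N for 1.5 s. Now I'll back off diagonally away from both rails, lift, and check the frame from the first viewpoint.

{"api": "jog_arm", "payload": {"moves": "-2 0 0 0 0 0;-6 0 0.5 0 0 0;-12 0 1 0 0 0;-16 0 4 0 0 0;-18 0 15 0 0 0;-18 0 35 0 0 0;-18 0 65 0 0 0;-25 0 105 0 0 0;-55 -2 140 0 0 0;-85 -4 170 0 0 0;-110 -5 195 0 0 0;-117 -5 201 0 0 0;-117 -5 201 0 0 0;-117 -5 201 0 0 0"}}

```text
time: 15.15
position: [0.4411, 0.2141, 0.2508]
ee_rot: [0.699, 0.715, 0.0, 0.001]
force: [0.4, -0.7, -4.0]
gripper_width: 0.0234
```

Run:
```python
from h import *
s=get_state(); np.save('st14.npy',s,allow_pickle=True); im=capture('wrist'); cv2.imwrite('pics/w14.png',im[:,:,::-1])
print(s['position'],s['ee_rot'],s['force'],s['gripper_width'])
```

```text
[0.4411 0.2141 0.2508] [0.6988 0.7153 0.     0.0007] [ 0.4228 -0.6827 -4.0245] 0.023398629921352738
```

View pics/w14.png

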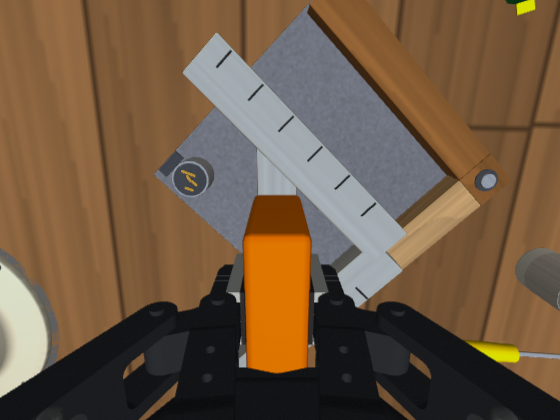

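The rail stayed where it was pushed and now runs parallel to the board edge. A quick angle check follows.

Run:
```python
from fixed import *
s=np.load('st14.npy',allow_pickle=True).item();K,P=cam('wrist',s);im=cv2.imread('pics/w14.png')
crop('pics/w14.png','pics/w14a.png',290,0,520,270,2.5)
for nm,a,b,z in [('fix in',(457,180.5),(404,226),.042),('fix out',(479,205),(405,267),.042),('sw in bot',(312,15),(440,174),.012),('sw in top',(313,8),(455,177),.042),('sw out',(362,0),(485,155),.042)]:
    e=edge(im,a,b,half=4); r=lang(e,z,K,P); print(nm,r[0],r[1:],e[0],e[-1])
```

```text
fix in 46.20503759836739 (39, np.float64(0.3046718895946066), array([612.1999, 194.5472])) [452.9554 184.3676] [408.1097 222.2082]
fix out 47.03398474694952 (31, np.float64(0.06153494138510378), array([625.7807, 151.7019])) [473.8507 210.8798] [410.9842 262.1167]
sw in bot -43.665505025074395 (30, np.float64(0.12362126140207526), array([552.0541, 304.2032])) [320.6821  28.9742] [432.6421 158.9598]
sw in top -43.778990867020504 (34, np.float64(0.2018625635321403), array([542.9621, 312.5467])) [324.5131  21.3913] [444.7884 162.5151]
sw out -44.13379985915497 (22, np.float64(0.0897113288122928), array([602.7717, 309.7881])) [369.0984  14.5756] [478.215  140.1757]
```

View pics/w14a.png

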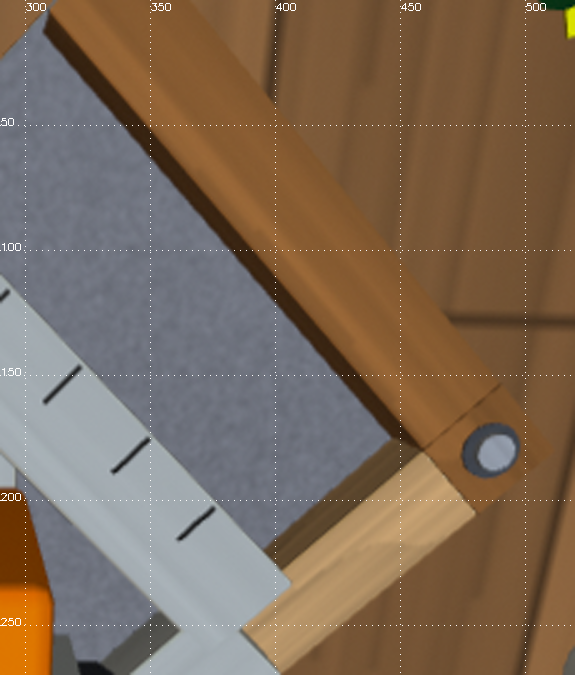

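The swinging rail reads 46.2–46.3° and the fixed rail 46.2°, so the corner is square to about 0.1°. Now carrying the square back over the tray.

{"api": "jog_arm", "payload": {"moves": "2 -30 0 0 0 0.02;4 -70 0 0 0 0.04;6 -110 0 0 0 0.04;8 -150 0 0 0 0.04;10 -190 0 0 0 0.04;12 -230 0 0 0 0.04;14 -270 0 0 0 0.04;17 -310 0 0 0 0.04;19 -350 0 0 0 0.04;21 -385 0 0 0 0.04;23 -415 -10 0 0 0.04;23.5 -433 -30 0 0 0.04;23.5 -439.5 -60 0 0 0.04;23.5 -439.5 -95 0 0 0.04;23.5 -439.5 -130 0 0 0.04;23.5 -439.5 -155 0 0 0.04;23.5 -439.5 -170 0 0 0.04;23.5 -439.5 -180 0 0 0.04;23.5 -439.5 -180 0 0 0.04;23.5 -439.5 -180 0 0 0.04"}}

```text
time: 16.87
position: [0.4648, -0.2257, 0.0694]
ee_rot: [0.685, 0.729, -0.001, -0.0]
force: [0.1, -0.8, -1.7]
gripper_width: 0.0234
```

Run:
```python
from h import *
s=get_state();im=capture('wrist'); cv2.imwrite('pics/w15.png',im[:,:,::-1])
im=capture('side'); cv2.imwrite('pics/s15.png',im[:,:,::-1]); crop('pics/s15.png','pics/s15c.png',275,130,425,260,5)
print(s['position'],s['ee_rot'],s['force'],s['gripper_width'])
```

```text
[ 0.4648 -0.2257  0.0694] [ 0.6846  0.7289 -0.0009 -0.0004] [ 0.0931 -0.784  -1.7434] 0.023429695152787155
```

View pics/w15.png

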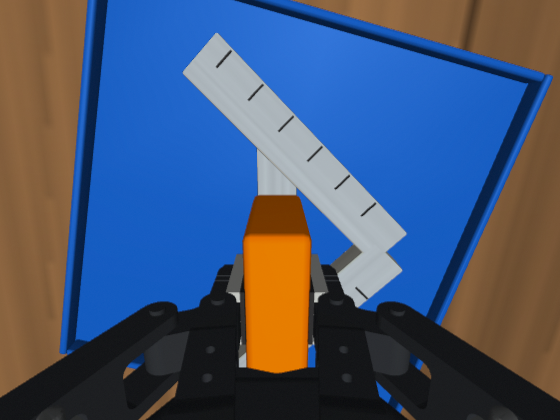

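View pics/s15c.png

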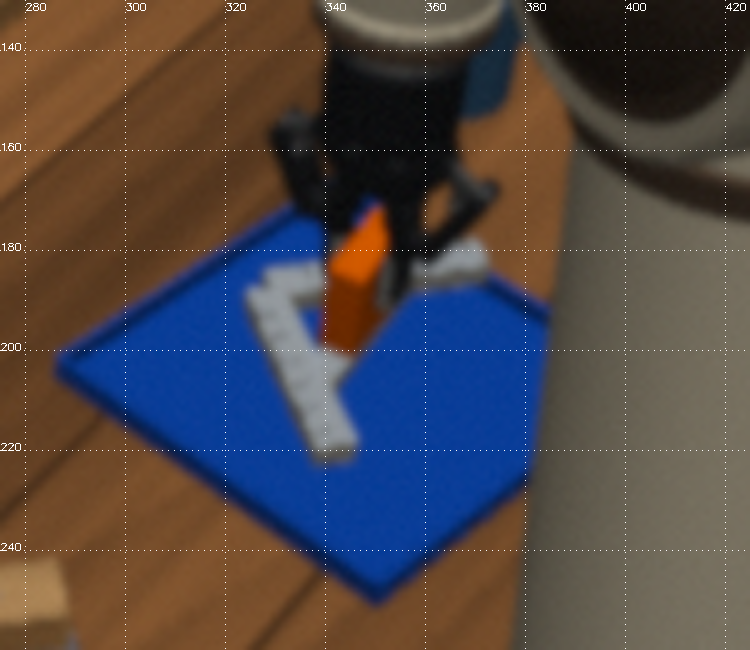

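The square hangs level over the tray with clearance inside the rim. I'll lower it until it touches.

{"api": "jog_arm", "payload": {"moves": "0 0 -8 0 0 0;0 0 -16 0 0 0;0 0 -22 0 0 0;0 0 -25 0 0 0;0 0 -26.5 0 0 0;0 0 -27.3 0 0 0;0 0 -27.3 0 0 0"}}

```text
time: 17.55
position: [0.4653, -0.2259, 0.0433]
ee_rot: [0.685, 0.729, -0.001, 0.001]
force: [-0.4, -0.7, -3.3]
gripper_width: 0.0232
```

{"api": "jog_arm", "payload": {"moves": "0 0 -0.7 0 0 0;0 0 -1.4 0 0 0;0 0 -1.8 0 0 0;0 0 -1.8 0 0 0"}}

```text
time: 17.88
position: [0.4655, -0.2261, 0.0421]
ee_rot: [0.684, 0.729, -0.001, 0.001]
force: [-2.2, 2.0, 5.2]
gripper_width: 0.0232
```

{"api": "jog_arm", "payload": {"moves": "0 0 0 0 0 0;0 0 0 0 0 0;0 0 0 0 0 0;0 0 0 0 0 0;0 0 0 0 0 0;0 0 0 0 0 0;0 0 0 0 0 0;0 0 0 0 0 0;0 0 0 0 0 0;0 0 0 0 0 0", "gripper": 85}}

```text
time: 18.72
position: [0.4655, -0.226, 0.0421]
ee_rot: [0.685, 0.729, -0.001, 0.001]
force: [0.0, -0.4, 0.5]
gripper_width: 0.0851
```

{"api": "jog_arm", "payload": {"moves": "0 0 15 0 0 0;0 0 40 0 0 0;0 0 75 0 0 0;0 0 115 0 0 0;0 0 155 0 0 0;0 0 190 0 0 0;0 0 210 0 0 0;0 0 210 0 0 0;0 0 210 0 0 0"}}

```text
time: 19.47
position: [0.4657, -0.2262, 0.2528]
ee_rot: [0.685, 0.729, -0.001, 0.002]
force: [0.8, -0.2, -1.0]
gripper_width: 0.0851
```

Run:
```python
from h import *
s=get_state();np.save('st16.npy',s,allow_pickle=True);im=capture('wrist'); cv2.imwrite('pics/w16.png',im[:,:,::-1])
im=capture('side'); cv2.imwrite('pics/s16.png',im[:,:,::-1]); im=capture('scene'); cv2.imwrite('pics/c16.png',im[:,:,::-1])
print(s['position'],s['ee_rot'],s['force'],s['gripper_width'],s['time'])
```

```text
[ 0.4657 -0.2262  0.2528] [ 0.6845  0.729  -0.0005  0.0021] [ 0.7989 -0.182  -1.037 ] 0.08513143447801481 19.4667
```

View pics/w16.png

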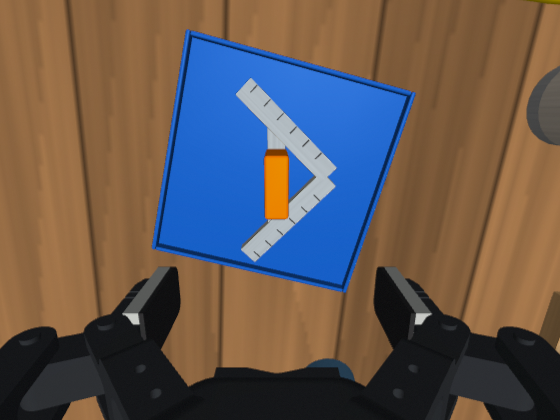

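View pics/s16.png

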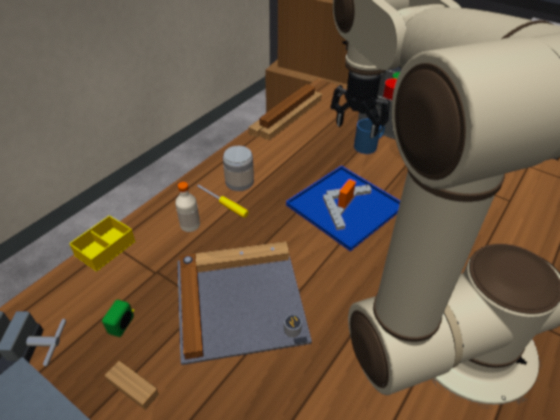

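View pics/c16.png

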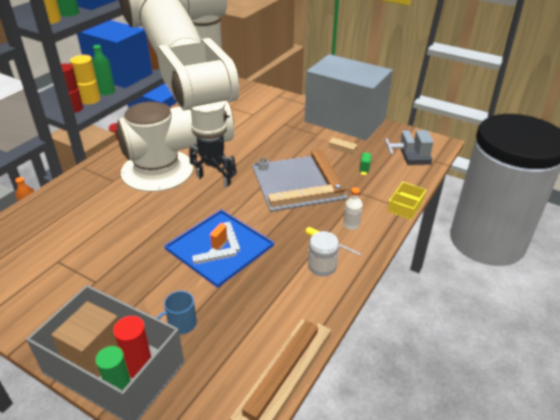

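The square lies flat in the tray and nothing else has moved. There's time for one clear look at the corner from above before handing in.

{"api": "jog_arm", "payload": {"moves": "34 40 30 0 0 0;34 80 60 0 0 0;34 120 70 0 0 0;34 160 70 0 0 0;34 200 70 0 0 0;34 240 70 0 0 0;34 280 70 0 0 0;34 320 70 0 0 0;34 360 70 0 0 0;34 400 70 0 0 0;34 440 70 0 0 0;34 470 70 0 0 0;34 490 70 0 0 0;34 490 70 0 0 0;34 490 70 0 0 0;34 490 70 0 0 0"}}

```text
time: 20.95
position: [0.4991, 0.2637, 0.3198]
ee_rot: [0.685, 0.729, -0.002, -0.0]
force: [0.6, 0.7, 0.9]
gripper_width: 0.0851
```

Run:
```python
from h import *
s=get_state();np.save('st17.npy',s,allow_pickle=True);im=capture('wrist'); cv2.imwrite('pics/w17.png',im[:,:,::-1])
print(s['position'],s['force'])
crop('pics/w17.png','pics/w17a.png',110,20,500,310,2)
```

```text
[0.4991 0.2637 0.3198] [0.5574 0.6796 0.8719]
```

View pics/w17a.png

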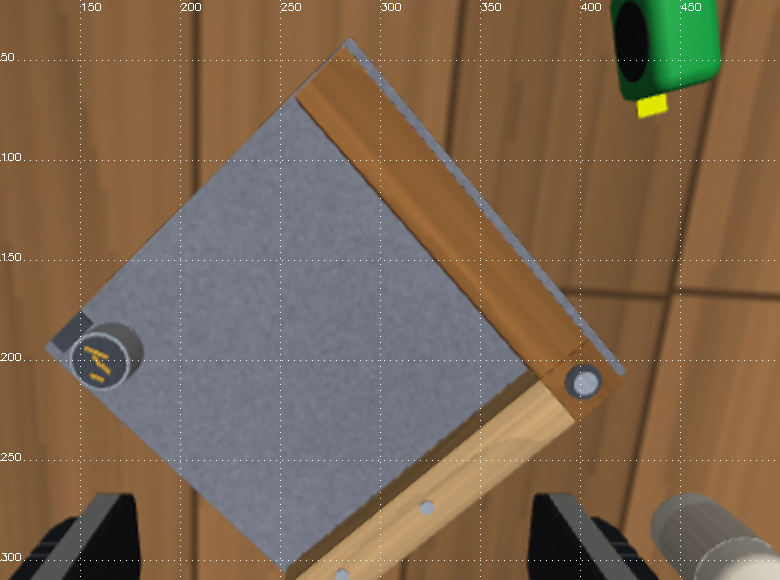

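Run:
```python
from fixed import *
s=np.load('st17.npy',allow_pickle=True).item();K,P=cam('wrist',s);im=cv2.imread('pics/w17.png')
for nm,a,b,z in [('fix in top',(380,212),(262,305),.042),('fix in bot',(370,206),(255,303),.012),('sw in bot',(257,70),(371,203),.012),('sw in top',(258,67),(379,208),.042),('sw out top',(284,45),(404,189),.042),('board +x',(286,41),(421,205),.012),('board -x',(134,195),(250,302),.012),('board +y',(138,185),(250,73),.012)]:
    e=edge(im,a,b,half=3,n=80); r=lang(e,z,K,P); print(nm,r[0],r[1:3],e[0],e[-1])
```

```text
fix in top 46.185671521171784 (55, np.float64(0.20605982255682034)) [369.322  217.8692] [271.8114 298.0312]
fix in bot 46.22646581564677 (69, np.float64(0.560366920035391)) [361.7026 214.8302] [263.2974 294.1698]
sw in bot -43.676242926861285 (66, np.float64(0.23769160479908752)) [267.8663  79.1432] [364.0818 190.4727]
sw in top -43.7043249482827 (69, np.float64(0.25184977487047994)) [267.1488  78.7359] [369.8512 196.2641]
sw out top -43.85757602456062 (57, np.float64(0.05774655338282029)) [293.8305  56.3279] [393.7086 178.0562]
board +x -45.81178862457782 (63, np.float64(1.2772361774325498)) [297.9581  53.1667] [407.8838 193.7866]
board -x -43.71868929106476 (58, np.float64(0.2779751173523597)) [145.1106 201.5754] [239.2962 294.9836]
board +y 46.05523079473221 (66, np.float64(0.520271014940891)) [147.8085 176.8885] [240.1915  81.1115]
```

Swinging rail against fixed rail is 90.0 ± 0.15°, and parallel to the board's -x edge. Handing in.

```bash
python3 -c "
from workcell import *
print(sign_off())"
```

```text
the job is handed in; nothing more can be done
None
```

The corner is square again and the aluminium square is lying flat in the blue tray, released. I handed the job in at about 21 s of the 69 s allowed.

- **Pressing:** I held the square flat against the fixed rail and slid it outward, pushing the swinging rail from about 0.12 rad shut until both legs were flush. At the end, 2 N more push moved it less than 0.1 mm. I held it there for about 1.5 s at roughly 17 N on the swinging rail and 10 N on the fixed rail.
- **Corner check:** The last overhead view, with nothing in the way, puts the swinging rail's edges at 46.1–46.3° (after subtracting 90°). The fixed rail is at 46.2°, so the corner is a right angle to within about 0.15°.
- **One reading disagreed:** The board's +x edge read about 1.9° off, because the edge finder mixed it up with the rail edge next to it. I discarded it; the board's -x edge agrees with the rails.
- **Square and surroundings:** The square was set down with its handle within about 2 mm of the tray's centre. The tin and the other objects looked unmoved, and the arm was touching nothing at hand-in.

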